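Poke the stuck coaster stack out of its sloping dock

TASK

The bound stack of cork coasters is stuck down in the snug well of the sloping white dock. With the metal lifting hook, reach under the dock, poke the stack up through the hole in the well's bottom until the two sprung catches snap in beneath it, then bring the hook out and stand it upright on the white cubby floor again, clear of the dock and the tray. Last, take the raised stack and lay it flat in the square steel tray without dropping it; leave the gourd, the jar and the spoon where they are.

Things in the scene. Friction and masses are not known exactly. Their poses are not given: they have to be found in the camera images.
- well: Well in the fixed white melamine dock block, 150 x 100 x 48 mm, sloping 30 deg, low end nearest the robot. Origin: centre of the well's mouth, on the top face, 145 mm above the cubby floor (167 mm along -z). x up the slope (the 150 mm), y level (the 100 mm), z straight out of the mouth, 30 deg off vertical, leaning to the robot. Well 103 x 63 mm (x by y), 42 mm deep.
- hole (a point): Centre of the round access hole, 47 mm diameter, through the well's 6 mm thick bottom, on the block's underside, 48 mm below the mouth; axes as the well's. Below it the dock is open on both y sides, between an upright front plate and a rear leg running along -z (inner face at well x = 63 mm). Free under the block along -z at x = y = 0: 119 mm to the cubby floor.
- catch_low (a joint): Sprung metal catch in the well's low end wall, sliding along the well's x; its flat top is 21 mm below the mouth. 0 m = pushed back level with the wall, grows to 0.0085 as it springs out. With the stack down it reads under 0.004; when the stack's underside rises past its top it springs out (over 0.005) and then carries the stack. Spring about 1 N.
- catch_high (a joint): The same catch in the well's high end wall.
- stack_mid (a point): Centre of the bound cork coaster stack, one rigid block 100 x 60 x 40 mm (x, y, z), about 120 g. Starts at the well's bottom, top 2 mm below the mouth, 1.5 mm play all round, axes as the well's. Lifting it 21 mm along the well's z lets the catches snap under it (a low end may lag: 30 is sure); past 38 mm it tips out. On the catches its top is 19 mm out of the mouth: grip across the 60 mm.
- hook_grip (a point): Grip point on the lifting hook, a rigid 350 g aluminium tool standing by itself on the cubby floor, left or right of the dock (tray on the other side). On the axis of its upright shank (16 mm along hook x, 22 mm along y, top at 187 mm), 160 mm above the underside. z up the shank, x from shank to tip. Sole plate 10 mm thick, 44 mm wide, from 25 mm behind to 100 mm in front of the shank axis.
- hook_tip (a point): Top of the hook's upturned round tip (18 mm stem, flat 28 mm head 10 mm thick) standing on the sole 75 mm in front of the shank axis (hook x); top 65 mm above the hook's underside, 95 mm below the grip point. Axes as hook_grip.
- tray_in (a point): Centre of the inner floor of the fixed square steel tray, 170 x 170 mm outside, walls 4 mm thick, rim 8 mm above this point; the point is 4 mm above the cubby floor. z up, x and y along the sides.
- gourd: Bystander: black ceramic gourd, 100 mm diameter, 165 mm high, loose; origin at the centre of its foot, on the cubby floor.
- jar: Bystander: empty glass sugar jar, 84 mm diameter, 110 mm high, loose; origin at the centre of its foot.
- spoon: Bystander: stainless spoon 170 mm long, lying on the cubby floor in front of the robot; origin under it, x along it. The cubby floor is a white board with its top at z = 10 mm.
Not all that is in view belongs to the job. Of the things that look like the part that bears stack_mid, the larger one is meant.

How it is judged:
On the way, in this order (a step that is already met when the one before it is completed fails the run):
1. the hook's tip, up through the hole in the well's bottom, has pushed the stack above the catches (z of stack_mid in the frame of well above -0.0015 m and contact force between hook and stack above 0.2 N and distance between hook_tip and stack_mid below 0.045 m and z of hook_tip in the frame of well between -0.027 and 0.005 m), for 0.05 s.
2. the hook stands upright on the cubby floor, let go, clear of dock and tray, and the stack rests on the sprung-out catches (angle between hook_grip's own z axis and vertical below 0.12 rad and height (world z) of hook_grip between 0.16 and 0.18 m and contact force between the fingers and hook below 0.1 N and z of stack_mid in the frame of well between -0.006 and 0.007 m and value of joint each of catch_low, catch_high above 0.004 m and linear speed of each of stack, hook below 0.03 m/s and horizontal distance between hook_tip and well above 0.065 m and contact force between hook and dock below 0.1 N and contact force between hook and tray below 0.1 N), for 0.2 s.
At the end, for the whole second after the job is handed in: The stack lies flat (within 0.1 rad, its original top up) on the tray's floor, its centre within 55 mm of the tray's; the hook stands upright (within 0.12 rad) on the cubby floor, touching neither dock nor tray, its tip more than 65 mm from the well's centre seen from above; both at rest and let go (angle between hook_grip's own z axis and vertical below 0.12 rad and height (world z) of hook_grip between 0.16 and 0.18 m and contact force between the fingers and hook below 0.1 N and linear speed of each of stack, hook below 0.03 m/s and horizontal distance between hook_tip and well above 0.065 m and contact force between hook and dock below 0.1 N and contact force between hook and tray below 0.1 N and angle between stack_mid's own z axis and vertical below 0.1 rad and horizontal distance between stack_mid and tray_in below 0.055 m and z of stack_mid in the frame of tray_in between 0.015 and 0.025 m and contact force between the fingers and stack below 0.1 N).
It fails at once if the gourd, jar or spoon is moved more than 30 mm (distance of any of gourd, jar, spoon from where it was at the start of the episode above 0.03 m).
It fails at once if the stack is dropped or flung: faster than 0.7 m/s while the fingers do not hold it (linear speed of stack above 0.7 m/s and contact force between the fingers and stack below 0.1 N).
It also fails if it takes over 58 s, if anything falls off the work surface, if the arm or the gripper's body presses on something with over 40 N, if the wrist force passes 120 N, or if a joint passes its speed limit or range.

ROBOT

A 6-joint arm with a two-finger parallel gripper is mounted at the origin on the work surface. World frame = base frame: x ahead of the robot, y to its left, z up, the work surface at z = 0. Lengths are in m, angles in rad, forces in N, time in s.
With the tool pointing down it reaches from about 0.35 to 0.975 m from the base axis. Payload 4.9 kg.
Tool frame: the origin (TCP) lies on the centre line of the jaws, within the pads' length; the fingertips stand ctrl.nose_length ahead of it and the grasp point (between the pads) lies 2 mm behind it (ctrl.nose_length is the distance from the TCP to the fingertips, in m); z points along the fingers, y is the direction in which the jaws open and shut (so a half turn about z gives the same grasp; the last joint's range is limited). The gripper opens to 85 mm and grips with 20 to 120 N. Pads are 22 mm wide; open, the fingers measure 114 mm over their backs; the gripper's body (76 mm by 85 mm) begins 54 mm behind the grasp point. The pads swing forward as they close: fully open they stand 13 mm farther back than shut.
Start: joints at [-1.228, 0.053, 1.613, -0, 1.476, -0.119], TCP at [0.278, -0.56, 0.248] pointing down, gripper open.
Joint ranges: [-3.01, 3.01], [-1.01, 2.22], [0.06, 2.58], [-1.02, 4.17], [0.09, 2.62], [-3.14, 3.14]. Speed limits (rad/s): [2.57, 2.57, 3.14, 3.14, 3.14, 3.14].

INTERFACE

Orientations are given as a rotation vector (axis times angle).
In Python, from station import sensors, get_image, order, ctrl gives the robot as it stands.
- The arm moves only by the tool move_arm, never from a script. Its argument "increments" is a list of rows, each a list of 5 numbers: the shift along the tool's x, y, z in cm, then the turn about the tool's z in degrees, then the finger opening in cm, from 0 to 8.54. In form: [[dx, dy, dz, twist, gripper], ...]. A call has 1 to 5 rows; each row is the pose to reach, as a shift and turn from the pose commanded when the call began, along the tool's axes at that moment; what a row does not reach only later rows make up. A row lasts 1/8 s, in which the tool goes at most 62.5 mm and 10.7 degrees, less where a joint would pass 70% of its speed; a pose out of reach is approached as far as the arm can. A call with a gripper value outside its range is refused whole. The fingers move at their own pace and stop on an object; "newtons" is the grip in N (left out, the last holds). Time passes only in rows, so rows that repeat a pose let the fingers close. It gives the time, the measured TCP pose, the force and the opening at its end, in the units of the state.
- sensors.get_obs(): the state, without advancing time (a new reading comes with each control period).
- get_image(name): name is "side" or "top" or "wrist"; returns a dict with "image" (480x640x3 uint8, red, green, blue), "K" (3x3 intrinsics, pixels), "R" (3x3) and "t" (3): a world point X has camera coordinates R X + t. Camera axes: x right, y down, z forward; pixel columns grow to the right and rows downward; lengths in m; the calibration is good to about 2 mm. The wrist camera is an equidistant fisheye: a pixel r from the principal point sees the ray r / f radians off the axis. A picture is of the moment at which its call begins. There is no depth.
- order.finish_job(): hands the job in, once; it reports no verdict.
The state is a dict: "t": time; "q": joint angles; "dq": joint speeds; "effort": joint torques, N m; "tool_pos": TCP position; "tool_rot": TCP orientation; "contact_force": force on the tool from outside, world axes, zero at the start; "wrist_torque": the same for the moment, N m; "opening": finger opening in m.
Only numpy, scipy, OpenCV 4.12 (cv2) and the standard library are available. Lean on these libraries where they do the work, as an engineer would, in place of code of your own. Each camera call takes 0.05 s, during which the arm holds its last target.

## Working session

There is one attempt and no reset: what is moved stays moved. The work goes in short steps, Python scripts to look and compute and a tool call to move; the robot and the scene stay as the last step left them, time stands still between calls to the robot, and variables do not carry over. Pictures are saved under pics/ and viewed, and the job is handed in when it is done.

Besides the shell and the picture viewer there is one more tool, called after ">>>" in YAML: its name, and indented under it one key for each argument. move_arm: Moves the arm, as the interface text tells. Its arguments: {"type":"object","properties":{"increments":{"type":"array"},"newtons":{"type":"number"}},"required":["increments"]}

```bash
ls; mkdir -p pics; python3 - <<'E'
from station import sensors,get_image,order,ctrl
import cv2
print(sensors.get_obs()); print(ctrl.nose_length)
for n in ["side","top","wrist"]:
    d=get_image(n); cv2.imwrite(f"pics/{n}0.png",d["image"][:,:,::-1]); print(n,d["K"],d["R"],d["t"])
E
```

```text
pics
{'t': 0.0, 'q': array([-1.22799768e+00,  5.33731563e-02,  1.61431561e+00, -1.92772369e-05,
        1.47597967e+00, -1.18990627e-01]), 'dq': array([-1.97636402e-04,  2.44315488e-04,  6.22691205e-05, -1.20285800e-04,
       -1.35475404e-03, -1.66591278e-03]), 'effort': array([-7.22226059e-05, -3.93687522e+01, -3.70173812e+01, -1.15594535e-04,
        7.03882019e-03,  2.14540108e-05]), 'tool_pos': array([ 0.27826971, -0.558973  ,  0.24703996]), 'tool_rot': array([-3.05621456e+00, -7.18480038e-01,  3.93811463e-04]), 'contact_force': array([ 0.31027644, -0.0308445 , -0.26794918]), 'wrist_torque': array([ 0.00656445, -0.00107509, -0.06812444]), 'opening': 0.08554316603170332}
0.017
side [[554.36713966   0.         317.12296471]
 [  0.         554.36713966 247.20570806]
 [  0.           0.           1.        ]] [[-0.98444298 -0.17552165  0.00801103]
 [-0.11451186  0.60634346 -0.78691464]
 [ 0.13326312 -0.77558995 -0.61700987]] [0.46826173 0.1458098  1.08996496]
top [[543.66054734   0.         305.41694392]
 [  0.         543.66054734 237.0724937 ]
 [  0.           0.           1.        ]] [[ 2.65503314e-02 -9.99629853e-01  5.93600974e-03]
 [-9.82036446e-01 -2.71918404e-02 -1.86721776e-01]
 [ 1.86814073e-01 -8.71852870e-04 -9.82394901e-01]] [-0.01285563  0.50700458  1.32529337]
wrist [[371.64829954   0.         326.31117964]
 [  0.         371.64829954 243.5544805 ]
 [  0.           0.           1.        ]] [[ 0.44564782 -0.89520768 -0.00110785]
 [-0.86326814 -0.4300748   0.26420406]
 [-0.23699396 -0.11678559 -0.96446617]] [-0.62306113 -0.0337679   0.37785494]
```

View pics/side0.png

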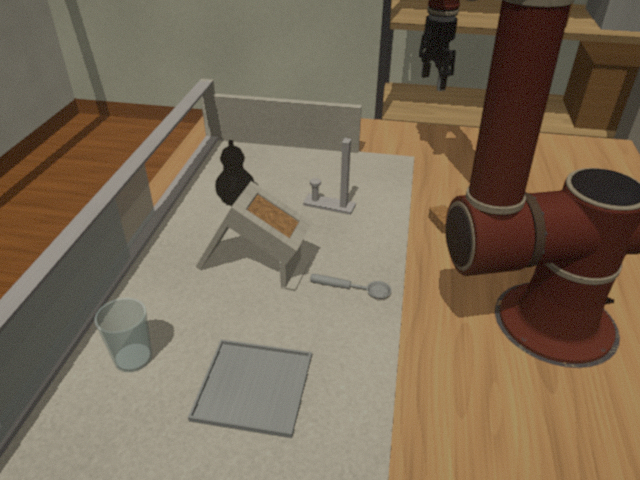

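View pics/top0.png

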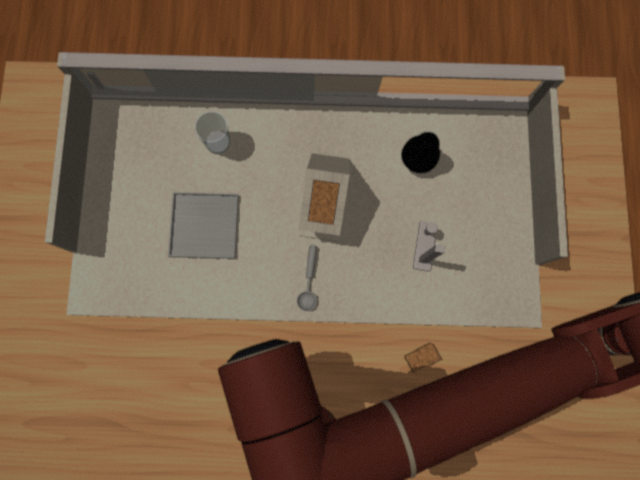

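View pics/wrist0.png

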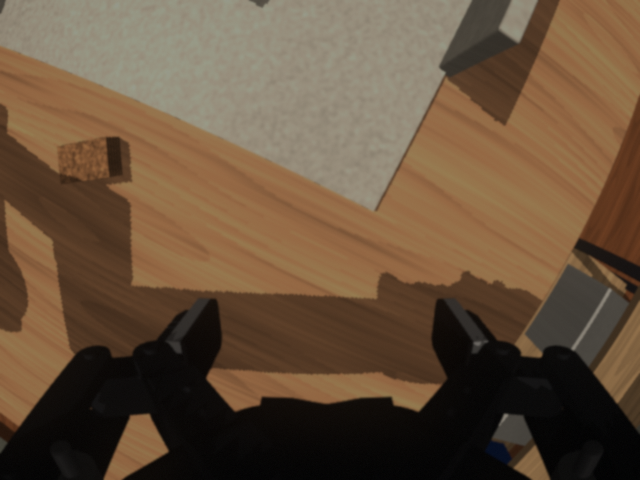

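Stack candidates: the cork block in the dock (top 323,202; side 270,215) and a smaller cork block on the worktop (top 422,357; wrist 88,160). I choose the one in the dock, which is also the larger. Next I'll take enlarged crops.

```bash
cat > h.py <<'E'
import numpy as np, cv2
from scipy.optimize import least_squares
from station import sensors,get_image,order,ctrl
def crop(img,x0,y0,w,h,s,name):
    c=img[y0:y0+h,x0:x0+w]; c=cv2.resize(c,None,fx=s,fy=s,interpolation=cv2.INTER_CUBIC)
    c=np.ascontiguousarray(c)
    for x in range((x0//10+1)*10,x0+w,10):
        cv2.line(c,((x-x0)*s,0),((x-x0)*s,6 if x%50 else 14),(255,255,0),1)
        if x%50==0: cv2.putText(c,str(x),((x-x0)*s+2,12),0,.4,(255,255,0),1)
    for y in range((y0//10+1)*10,y0+h,10):
        cv2.line(c,(0,(y-y0)*s),(6 if y%50 else 14,(y-y0)*s),(255,255,0),1)
        if y%50==0: cv2.putText(c,str(y),(2,(y-y0)*s-2),0,.4,(255,255,0),1)
    cv2.imwrite("pics/"+name,c[:,:,::-1])
C={}
def cam(n):
    if n not in C:
        C[n]=np.load(f"{n}.npz")
    return C[n]
def ray(d,uv,fish=False):
    K,R,t=d["K"],d["R"],d["t"]
    x=(uv[0]-K[0,2])/K[0,0]; y=(uv[1]-K[1,2])/K[1,1]
    if fish:
        r=np.hypot(x,y); v=np.array([x/r*np.sin(r),y/r*np.sin(r),np.cos(r)]) if r>0 else np.array([0,0,1.])
    else: v=np.array([x,y,1.])
    v=R.T@v; return -R.T@t, v/np.linalg.norm(v)
def tri(*rays):
    A=np.zeros((3,3));b=np.zeros(3)
    for o,v in rays:
        P=np.eye(3)-np.outer(v,v);A+=P;b+=P@o
    X=np.linalg.solve(A,b)
    return X,[round(1000*np.linalg.norm((np.eye(3)-np.outer(v,v))@(X-o)),1) for o,v in rays]
def atz(d,uv,z,fish=False):
    o,v=ray(d,uv,fish); return o+v*(z-o[2])/v[2]
def proj(d,X,fish=False):
    p=d["R"]@np.asarray(X)+d["t"]
    if fish:
        r=np.hypot(p[0],p[1]);a=np.arctan2(r,p[2]);n=p[:2]/r*a
    else: n=p[:2]/p[2]
    return n[0]*d["K"][0,0]+d["K"][0,2], n[1]*d["K"][1,1]+d["K"][1,2]
E
python3 - <<'E'
from h import *
for n in ["side","top"]:
    d=get_image(n); np.savez(n+".npz",**{k:d[k] for k in("image","K","R","t")})
s=np.load("side.npz")["image"];t=np.load("top.npz")["image"]
crop(s,190,130,180,165,4,"c_side_dock.png")
crop(t,290,145,160,135,5,"c_top_dock.png")
crop(s,180,330,140,110,5,"c_side_tray.png")
crop(t,160,180,90,90,6,"c_top_tray.png")
E
```

```text
(no output)
```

View pics/c_side_dock.png

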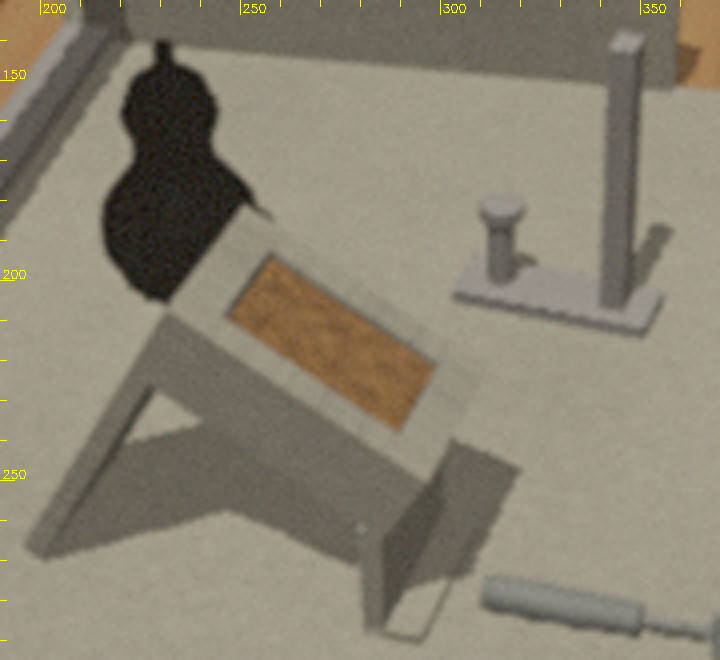

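View pics/c_top_dock.png

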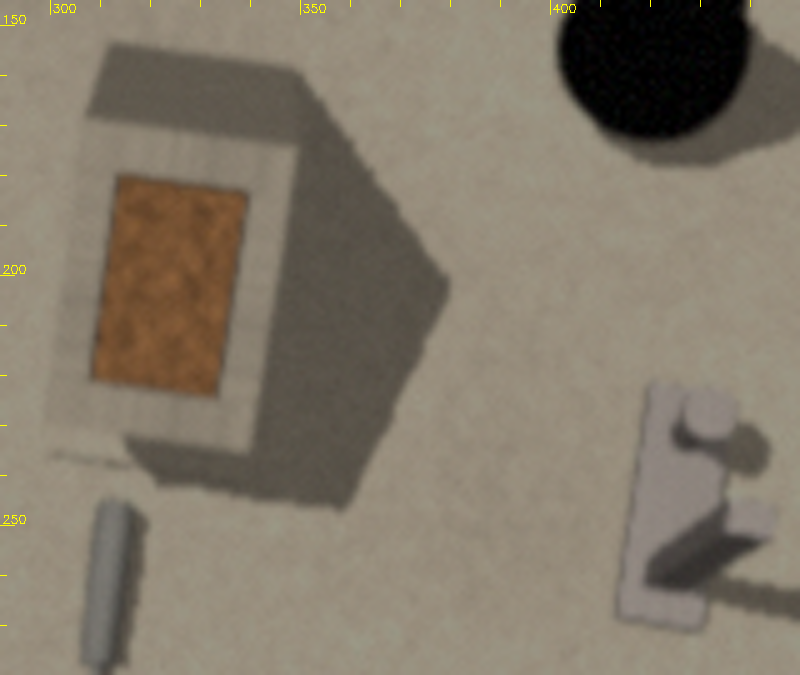

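View pics/c_side_tray.png

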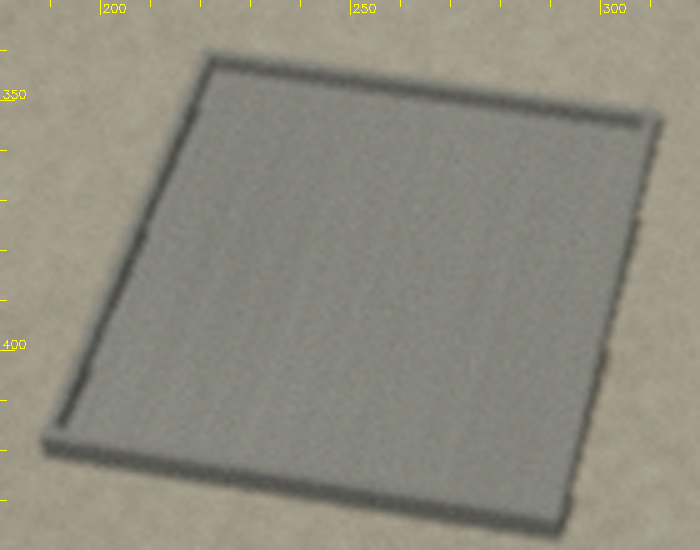

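View pics/c_top_tray.png

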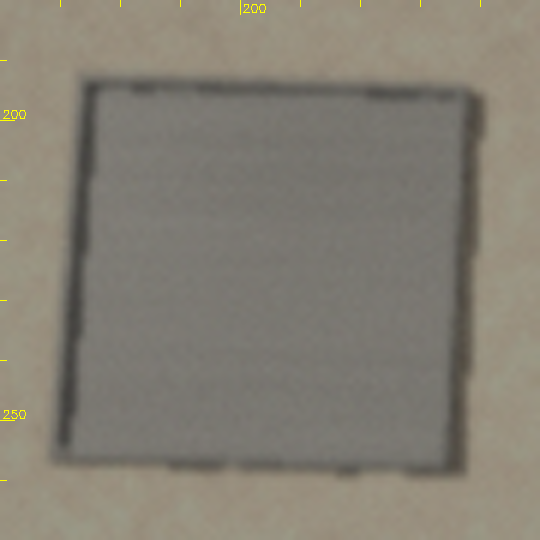

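```bash
cat > fit.py <<'E'
from h import *
S,T=np.load("side.npz"),np.load("top.npz")
def Rz(a): return np.array([[np.cos(a),-np.sin(a),0],[np.sin(a),np.cos(a),0],[0,0,1]])
def Ry(a): return np.array([[np.cos(a),0,np.sin(a)],[0,1,0],[-np.sin(a),0,np.cos(a)]])
def fit(obs,R0,x0):
    # obs: (local, cam, uv)
    f=lambda p:np.concatenate([np.array(proj(c,Rz(p[3])@R0@np.array(l)/1000+p[:3]))-uv for l,c,uv in obs])
    r=least_squares(f,x0,loss="soft_l1")
    return r.x,f(r.x).reshape(-1,2)
tilt=Ry(-np.pi/6)
dock=[]
for l,t,s in [((50,30,-2),(313.4,180.2),(246.75,209)),((50,-30,-2),(339.6,183.2),(258,194)),((-50,-30,-2),(333.6,224.4),(299.25,220.5)),((-50,30,-2),(308.4,221),(290,238)),
 ((75,50,0),(307.4,169),(232,205.8)),((75,-50,0),(350,174.4),(251.2,181.2)),((-75,-50,0),(340.4,235.6),(311,223.7)),((-75,50,0),(299,231),(297,253))]:
    dock+=[(l,T,np.array(t)),(l,S,np.array(s))]
if __name__=="__main__":
    np.set_printoptions(precision=4,suppress=True)
    p,r=fit(dock,tilt,[.6,0,.15,0]); print("dock",p,np.degrees(p[3]));print(r.round(1).tolist())
    hk=[]
    for l,t,s in [((75,0,-95),(432.2,227.4),(315.5,181.75)),((0,0,27),(440,248.6),(346.75,140.5)),
      ((100,22,-150),(420,221.6),(303.75,203.2)),((100,-22,-150),None,(308.75,194.5)),((-25,22,-150),(413.6,268.4),(350.9,210.7)),((-25,-22,-150),(430.6,271),(355.75,203.2))]:
        if t: hk.append((l,T,np.array(t)))
        hk.append((l,S,np.array(s)))
    p,r=fit(hk,np.eye(3),[.5,-.25,.17,0]); print("hook",p,np.degrees(p[3]));print(r.round(1).tolist())
    tr=[]
    for l,t,s in [((85,85,8),(173.8,193),(188.6,418)),((85,-85,8),(239.7,195),(221.6,341)),((-85,-85,8),(236.7,258.3),(312.4,353.6)),((-85,85,8),(168.7,256.7),(293,433.6))]:
        tr+=[(l,T,np.array(t)),(l,S,np.array(s))]
    p,r=fit(tr,np.eye(3),[.5,.2,.014,0]); print("tray",p,np.degrees(p[3]));print(r.round(1).tolist())
    print(tri(ray(T,(432.2,227.4)),ray(S,(315.5,181.75))),tri(ray(T,(440,248.6)),ray(S,(346.75,140.5))))
E
python3 fit.py
```

```text
dock [ 0.5712 -0.0403  0.1525 -0.114 ] -6.5321125257690005
[[0.7, -0.1], [-0.0, 0.7], [-0.0, 0.4], [0.1, -0.3], [-0.1, -0.3], [-0.2, 0.8], [0.2, -0.4], [-0.4, 0.2], [-0.5, -0.4], [0.1, 1.5], [-0.3, 0.1], [0.6, -0.1], [-0.1, -0.3], [1.5, -1.6], [0.1, -1.4], [0.4, -2.3]]
hook [ 0.4618 -0.3035  0.1655 -0.1404] -8.045488277221923
[[-0.3, 0.0], [0.1, -0.3], [0.6, -0.1], [0.3, 0.7], [-0.2, -0.5], [-0.6, -0.1], [0.1, -0.5], [-0.0, -0.3], [0.6, 1.5], [0.0, -0.1], [0.4, -0.4]]
tray [0.5379 0.2634 0.0048 0.0029] 0.16582000014309875
[[0.4, -0.2], [1.0, 0.1], [-0.8, -0.6], [0.2, -0.6], [-0.8, 0.1], [-0.3, -0.5], [1.0, 0.1], [-0.3, 1.0]]
(array([ 0.5365, -0.315 ,  0.0691]), [np.float64(0.0), np.float64(0.0)]) (array([ 0.4618, -0.3016,  0.195 ]), [np.float64(0.6), np.float64(0.6)])
```

```bash
cat >> fit.py <<'E'
    for name,obs,R0,z in (("dock",dock,tilt,.155),("hook",hk,np.eye(3),.170),("tray",tr,np.eye(3),.014)):
      for sel in ("both","T","S"):
        o=[q for q in obs if sel=="both" or q[1] is (T if sel=="T" else S)]
        f=lambda p:np.concatenate([np.array(proj(c,Rz(p[2])@R0@np.array(l)/1000+np.array([p[0],p[1],z])))-uv for l,c,uv in o])
        q=least_squares(f,[.5,0,0],loss="soft_l1"); print(name,sel,q.x,q.cost)
E
python3 fit.py | tail -9; python3 - <<'E'
from h import *
from scipy.spatial.transform import Rotation as R
o=sensors.get_obs(); print(R.from_rotvec(o["tool_rot"]).as_matrix().round(4), o["t"])
E
```

```text
dock both [ 0.5707 -0.0394 -0.1125] 8.194189146842003
dock T [ 0.5699 -0.0403 -0.109 ] 1.103640574012604
dock S [ 0.5706 -0.0369 -0.1198] 4.8198418898207045
hook both [ 0.4612 -0.3014 -0.1347] 4.6986454507392725
hook T [ 0.4606 -0.3023 -0.1464] 0.3183827977613696
hook S [ 0.4612 -0.2969 -0.135 ] 1.7811275561849447
tray both [0.5363 0.267  0.0029] 9.827108654635083
tray T [0.5356 0.2615 0.0002] 1.0143009546362336
tray S [0.5359 0.2698 0.0028] 1.898606729244447
[[ 8.952e-01  4.456e-01 -3.000e-04]
 [ 4.456e-01 -8.952e-01  9.000e-04]
 [ 1.000e-04 -1.000e-03 -1.000e+00]] 0.25
```

>>> move_arm:
  increments:
    - [27.8,-14.8,-3,34.5,8.5]
    - [27.8,-14.8,-3,34.5,8.5]
    - [27.8,-14.8,-3,34.5,8.5]
    - [27.8,-14.8,-3,34.5,8.5]
    - [27.8,-14.8,-3,34.5,8.5]

```text
t: 0.88
tool_pos: [0.4572, -0.3085, 0.2778]
tool_rot: [3.134, -0.221, 0.001]
contact_force: [0.7, -0.6, -0.4]
opening: 0.085
```

>>> move_arm:
  increments:
    - [0,0,0,0,8.5]
    - [0,0,0,0,8.5]

```text
t: 1.12
tool_pos: [0.4563, -0.3103, 0.2773]
tool_rot: [3.134, -0.219, -0.001]
contact_force: [-0.2, 0.5, 0.6]
opening: 0.0844
```

```bash
cat > snap.py <<'E'
import sys
from h import *
from scipy.spatial.transform import Rotation as R
np.set_printoptions(precision=4,suppress=True)
tag=sys.argv[1]
for n in sys.argv[2].split(","):
    d=get_image(n); np.savez(f"{n}_{tag}.npz",**{k:d[k] for k in("image","K","R","t")}); cv2.imwrite(f"pics/{n}_{tag}.png",d["image"][:,:,::-1])
o=sensors.get_obs(); M=R.from_rotvec(o["tool_rot"]).as_matrix()
print("t",o["t"],"pos",o["tool_pos"],"yaw",np.degrees(np.arctan2(M[1,0],M[0,0])),"tilt",M[2],"F",o["contact_force"],"T",o["wrist_torque"],"open",o["opening"],"q",o["q"])
print("camC",-d["R"].T@d["t"])
E
python3 snap.py a wrist,side,top
```

```text
t 1.275 pos [ 0.4556 -0.3113  0.2771] yaw -8.160468623820073 tilt [-0.0007 -0.0002 -1.    ] F [-0.1046 -0.1374  1.2009] T [0.0172 0.0562 0.0447] open 0.08513135223875802 q [-0.7343 -0.1376  1.7497 -0.0002  1.5302  0.979 ]
camC [0.2507 0.0021 1.3967]
```

View pics/wrist_a.png

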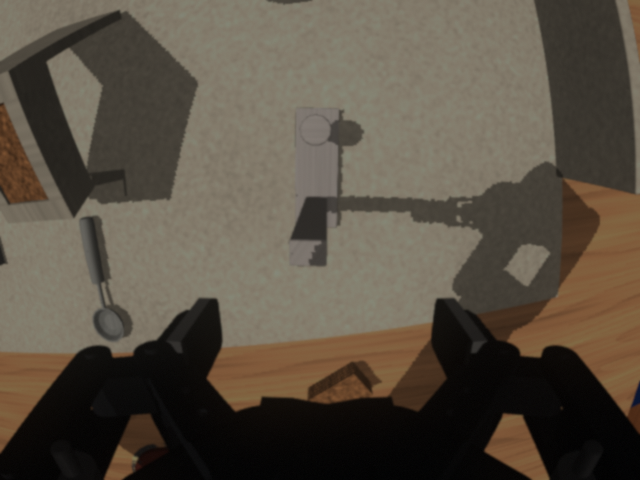

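View pics/side_a.png

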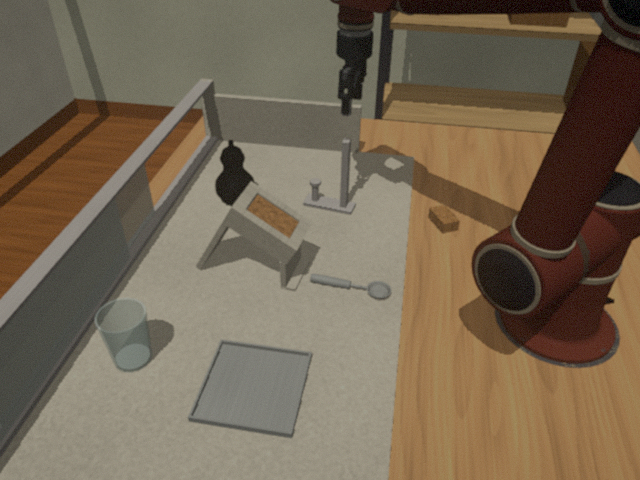

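```bash
python3 snap.py b wrist; python3 - <<'E'
from h import *
w=np.load("wrist_b.npz"); crop(w["image"],270,95,110,190,4,"cw.png")
E
```

```text
t 1.325 pos [ 0.4556 -0.3113  0.2771] yaw -8.167923665762041 tilt [-0.0006 -0.0002 -1.    ] F [-0.7406 -1.2791 -0.6188] T [-0.0099 -0.0579  0.0344] open 0.08466109611704378 q [-0.7343 -0.1376  1.7496 -0.0002  1.5302  0.9791]
camC [ 0.5217 -0.3196  0.4025]
```

View pics/cw.png

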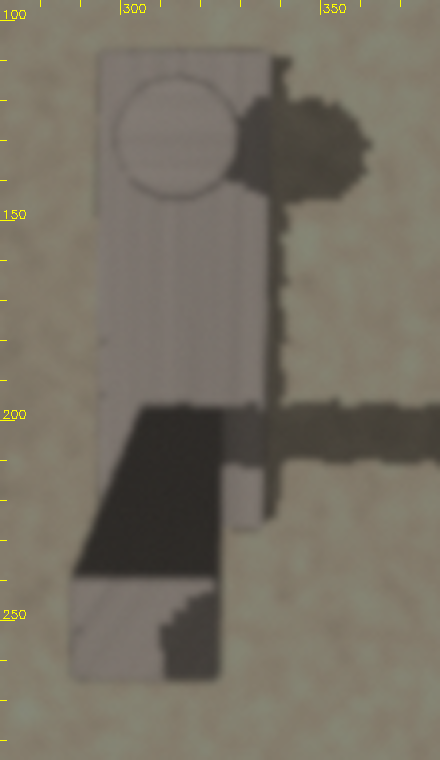

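```bash
python3 - <<'E'
from h import *
np.set_printoptions(precision=4,suppress=True)
w=np.load("wrist_b.npz");T=np.load("top.npz");S=np.load("side.npz")
st=(306,252.2);hd=(314.5,129.2)
print("shank@.197",atz(w,st,.197,True),"head@.075",atz(w,hd,.075,True))
print(tri(ray(w,st,True),ray(T,(440,248.6)),ray(S,(346.75,140.5))))
print(tri(ray(w,hd,True),ray(T,(432.2,227.4)),ray(S,(315.5,181.75))))
fr=(np.array([294.5,107])+[338,107])/2
print("sole front", atz(w,(294.5,107),.02,True),atz(w,(338,107),.02,True),atz(w,(294.5,190),.02,True))
# where does tool axis appear
o=sensors.get_obs();p=o["tool_pos"]
for z in (.26,.197,.17): print(z,proj(w,[p[0],p[1],z],True))
E
```

```text
shank@.197 [ 0.4624 -0.2993  0.197 ] head@.075 [ 0.536  -0.3114  0.075 ]
(array([ 0.4617, -0.3002,  0.196 ]), [np.float64(1.0), np.float64(1.4), np.float64(0.5)])
(array([ 0.5361, -0.3127,  0.071 ]), [np.float64(1.4), np.float64(1.7), np.float64(0.5)])
sole front [ 0.5644 -0.2933  0.02  ] [ 0.5578 -0.3369  0.02  ] [ 0.4793 -0.2804  0.02  ]
0.26 (np.float64(329.06804755160084), np.float64(306.48818604228046))
0.197 (np.float64(328.26722028482965), np.float64(260.47953965387205))
0.17 (np.float64(328.04150548698846), np.float64(247.6852954762568))
```

>>> move_arm:
  increments:
    - [0.5,-1.2,0,-0.4,8.5]
    - [0.5,-1.2,2,-0.4,8.5]
    - [0.5,-1.2,2,-0.4,8.5]
    - [0.5,-1.2,2,-0.4,8.5]

```text
t: 1.82
tool_pos: [0.4628, -0.2989, 0.2568]
tool_rot: [-3.134, 0.209, 0.002]
contact_force: [-0.1, -0.3, 0.9]
opening: 0.0847
```

```bash
python3 snap.py c wrist
```

```text
t 1.875 pos [ 0.463  -0.2991  0.2573] yaw -7.64802422913873 tilt [-0.0002 -0.0001 -1.    ] F [ 0.7386 -0.5508  0.5056] T [ 0.033  -0.0071  0.0354] open 0.08528235073439672 q [-0.7086 -0.1289  1.7746 -0.      1.4962  0.9957]
camC [ 0.529  -0.3066  0.3822]
```

View pics/wrist_c.png

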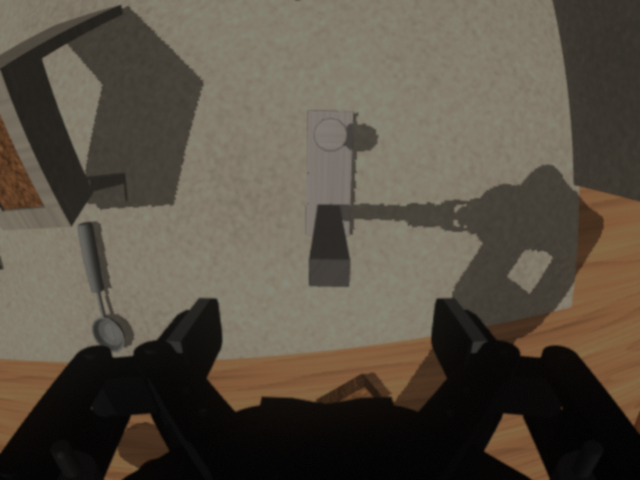

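>>> move_arm:
  increments:
    - [0,0,4,1,8.5]
    - [0,0,8.2,1,8.5]
    - [0,0,8.2,1,8.5]
    - [0,0,8.2,1,2]
    - [0,0,8.2,1,1]
  newtons: 90

```text
t: 2.5
tool_pos: [0.4642, -0.3001, 0.1783]
tool_rot: [3.13, -0.236, 0.006]
contact_force: [0.5, 0.1, 0.0]
opening: 0.051
```

>>> move_arm:
  increments:
    - [0,0,0,0,1]
    - [0,0,0,0,1]
    - [0,0,0,0,1]
    - [0,0,0,0,1]

```text
t: 3.0
tool_pos: [0.4635, -0.2998, 0.1771]
tool_rot: [3.131, -0.237, 0.002]
contact_force: [-2.0, -1.0, 6.1]
opening: 0.0212
```

```bash
python3 snap.py d wrist
```

```text
t 3.05 pos [ 0.4635 -0.2998  0.1771] yaw -8.643998499111255 tilt [ 0.0017  0.0017 -1.    ] F [-0.9273 -0.3615  5.6565] T [-0.0692  0.1777 -0.0128] open 0.020867690853666406 q [-0.7087 -0.068   1.8542 -0.0005  1.3531  1.0131]
camC [ 0.5292 -0.3083  0.3027]
```

View pics/wrist_d.png

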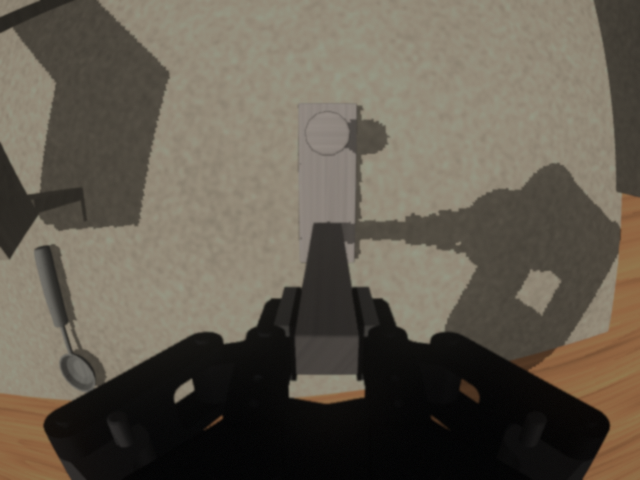

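```bash
python3 - <<'E'
from h import *
np.set_printoptions(precision=4,suppress=True)
w=np.load("wrist_d.npz");T=np.load("top.npz");S=np.load("side.npz")
print("head",atz(w,(327.5,133.5),.075,True))
print("shank top",atz(w,(328,355),.197,True))
# gourd foot side view: bottom ~ (236,205)?; top: neck top ~ tri
print(tri(ray(T,(430,140)),ray(S,(231,141))))
print("gourd body mid", atz(T,(421,153),.06), atz(S,(233.5,186),.06))
E
```

```text
head [ 0.5359 -0.3106  0.075 ]
shank top [ 0.4628 -0.299   0.197 ]
(array([ 0.7304, -0.2883,  0.1729]), [np.float64(3.9), np.float64(3.9)])
gourd body mid [ 0.734  -0.2916  0.06  ] [ 0.7333 -0.2721  0.06  ]
```

>>> move_arm:
  increments:
    - [0,0,-2.5,0,1]
    - [0,0,-2.5,-10,1]
    - [0,0,-2.5,-20,1]
    - [0,0,-2.5,-30,1]
    - [0,0,-2.5,-40,1]

```text
t: 3.68
tool_pos: [0.4623, -0.2983, 0.1987]
tool_rot: [-3.02, -0.857, 0.002]
contact_force: [-0.1, -0.2, -3.3]
opening: 0.0208
```

>>> move_arm:
  increments:
    - [3,-3,0,-10,1]
    - [5,-5,0,-20,1]
    - [7,-7,0,-30,1]
    - [9,-9,0,-40,1]
    - [9,-9,0,-48,1]

```text
t: 4.3
tool_pos: [0.4926, -0.1734, 0.199]
tool_rot: [-2.409, -2.013, 0.001]
contact_force: [-0.1, 0.5, -3.6]
opening: 0.0208
```

```bash
python3 snap.py e wrist,side,top
```

```text
t 4.45 pos [ 0.4924 -0.1748  0.1992] yaw 79.25087589919295 tilt [ 0.0008 -0.0021 -1.    ] F [-0.1026 -0.2729 -3.1279] T [-0.0981  0.0265 -0.0155] open 0.020906542089906013 q [-0.4836 -0.1582  1.8987  0.0001  1.4032 -0.296 ]
camC [0.2507 0.0021 1.3967]
```

View pics/wrist_e.png

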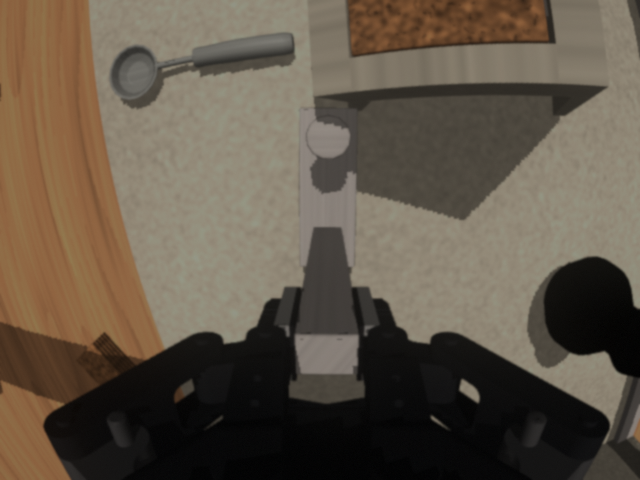

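View pics/side_e.png

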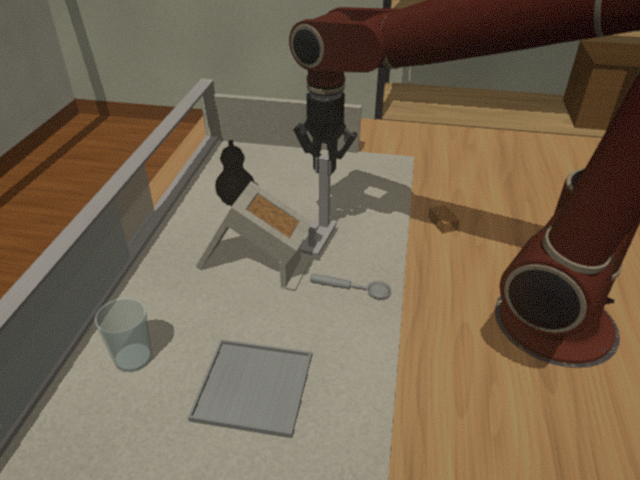

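>>> move_arm:
  increments:
    - [-5,0,0,0,1]
    - [-5.5,4,0,-2,1]
    - [-5.5,9,0.7,-4.2,1]
    - [-5.5,9,0.7,-4.2,1]
    - [-5.5,9,0.7,-4.2,1]

```text
t: 5.08
tool_pos: [0.5707, -0.246, 0.1924]
tool_rot: [-2.343, -2.089, 0.001]
contact_force: [-1.1, 0.6, -3.4]
opening: 0.0212
```

```bash
python3 snap.py f wrist,top; python3 - <<'E'
from h import *
w=np.load("wrist_f.npz"); crop(w["image"],180,0,260,180,3,"cwf.png")
E
```

```text
t 5.175 pos [ 0.5706 -0.2459  0.1936] yaw 83.48760418427939 tilt [ 0.0001 -0.0002 -1.    ] F [-0.0175 -0.2973 -2.9912] T [0.0281 0.0259 0.03  ] open 0.02082006347655265 q [-0.5267  0.0829  1.674  -0.      1.385  -0.413 ]
camC [0.2507 0.0021 1.3967]
```

View pics/wrist_f.png

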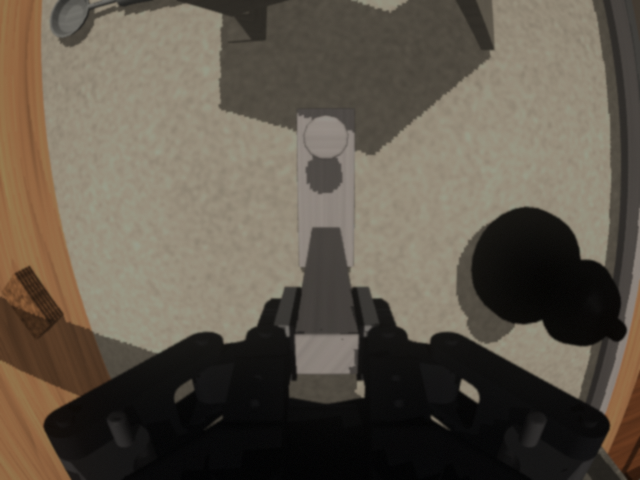

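View pics/cwf.png

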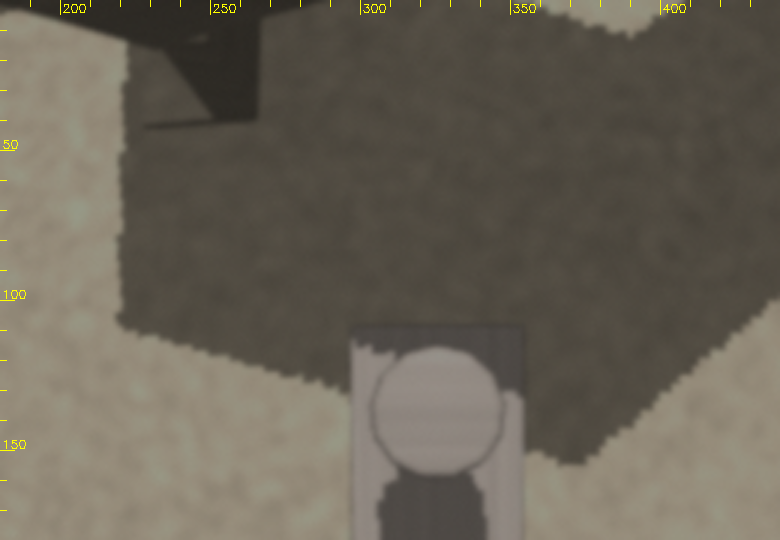

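```bash
python3 - <<'E'
from h import *
w=np.load("wrist_e.npz"); crop(w["image"],290,0,340,140,2,"cwe.png")
T=np.load("top_f.npz"); crop(T["image"],290,145,160,135,5,"ctf.png")
E
```

```text
(no output)
```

View pics/cwe.png

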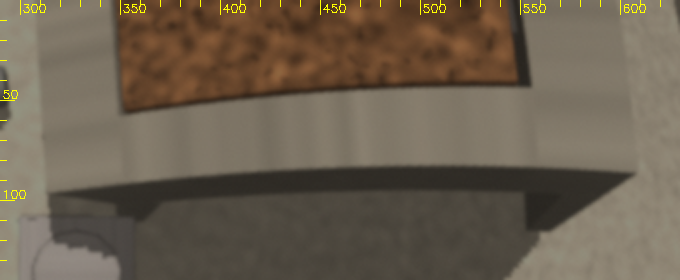

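View pics/ctf.png

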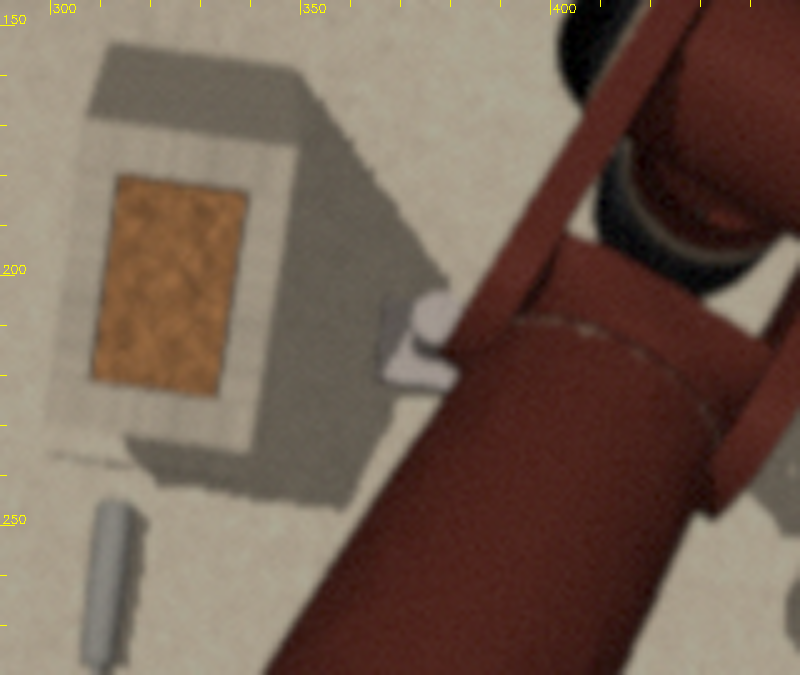

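```bash
python3 - <<'E'
from fit import *
np.set_printoptions(precision=4,suppress=True)
W=np.load("wrist_e.npz");Tf=np.load("top_f.npz");Wf=np.load("wrist_f.npz")
obs=[((-75,-50,0),(313.5,96.5)),((75,-50,0),(607.5,87)),((51.5,-31.5,0),(555,43)),((-51.5,-31.5,0),(350.5,57))]
R0=tilt
for z in (.150,.155,.16):
    f=lambda p:np.concatenate([np.array(proj(W,Rz(p[2])@R0@np.array(l)/1000+np.array([p[0],p[1],z]),True))-uv for l,uv in obs])
    q=least_squares(f,[.57,-.04,-.11]); print(z,q.x,q.cost,q.fun.round(1))
d=cv2 and None
# joint with z free: wrist+top+side
def f(p):
    r=[np.array(proj(W,Rz(p[3])@R0@np.array(l)/1000+p[:3],True))-uv for l,uv in obs]
    r+=[np.array(proj(c,Rz(p[3])@R0@np.array(l)/1000+p[:3]))-uv for l,c,uv in dock]
    return np.concatenate(r)
q=least_squares(f,[.57,-.04,.15,-.11],loss="soft_l1");print("joint",q.x)
# hook head in wrist f and top f, z =.075+.0165
z=.075+.1936-.1771
print("head wrist",atz(Wf,(180+438/3,411/3),z,True),"top",atz(Tf,(290+437/5,145+318/5),z))
M=[0.5706,-.2459];a=np.radians(83.5);print("expected",M[0]+.0735*np.cos(a),M[1]+.0735*np.sin(a),z)
print("plate foot",atz(Wf,(265,40),.01,True),"leg foot",atz(Wf,(492,48),.01,True))
E
```

```text
0.15 [ 0.5742 -0.0361 -0.122 ] 13.50706105859031 [ 2.7 -1.1 -3.1 -1.  -1.8  1.5  1.4  0.7]
0.155 [ 0.5722 -0.0368 -0.121 ] 2.924178764367359 [-0.7 -0.4  1.3 -0.6  1.1  0.5 -1.3  0.4]
0.16 [ 0.5703 -0.0375 -0.1198] 43.75552277790273 [-4.3  0.4  5.8 -0.2  4.1 -0.5 -4.2  0. ]
joint [ 0.5717 -0.0371  0.1546 -0.1168]
head wrist [ 0.5783 -0.174   0.0915] top [ 0.5753 -0.1749  0.0915]
expected 0.5789204362119411 -0.17287246860777084 0.0915
plate foot [ 0.5377 -0.0829  0.01  ] leg foot [ 0.7325 -0.1022  0.01  ]
```

>>> move_arm:
  increments:
    - [4,0,0,0,1]
    - [8,0.1,0,0,1]
    - [11.5,0.1,0,0,1]
    - [13.5,0.1,0,0,1]
    - [13.5,0.1,0,0,1]

```text
t: 5.8
tool_pos: [0.5872, -0.1112, 0.194]
tool_rot: [2.34, 2.094, 0.0]
contact_force: [0.5, -1.1, -3.1]
opening: 0.0208
```

```bash
python3 snap.py g wrist,side; python3 - <<'E'
from h import *
w=np.load("side_g.npz"); crop(w["image"],190,130,180,165,4,"csg.png")
E
```

```text
t 5.9 pos [ 0.5873 -0.1128  0.1938] yaw 83.53068614951191 tilt [-0.001   0.0005 -1.    ] F [ 0.2942  0.6714 -2.8877] T [-0.1005  0.0366  0.0299] open 0.020807674248943392 q [-0.3137  0.028   1.7306 -0.0009  1.3822 -0.2006]
camC [0.3324 0.8391 0.7835]
```

View pics/wrist_g.png

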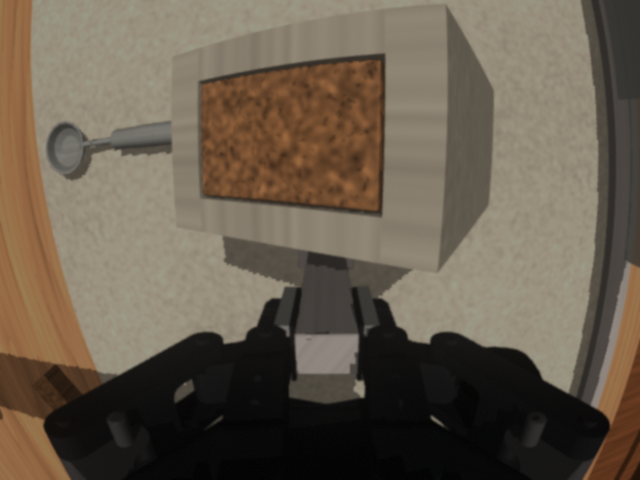

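View pics/csg.png

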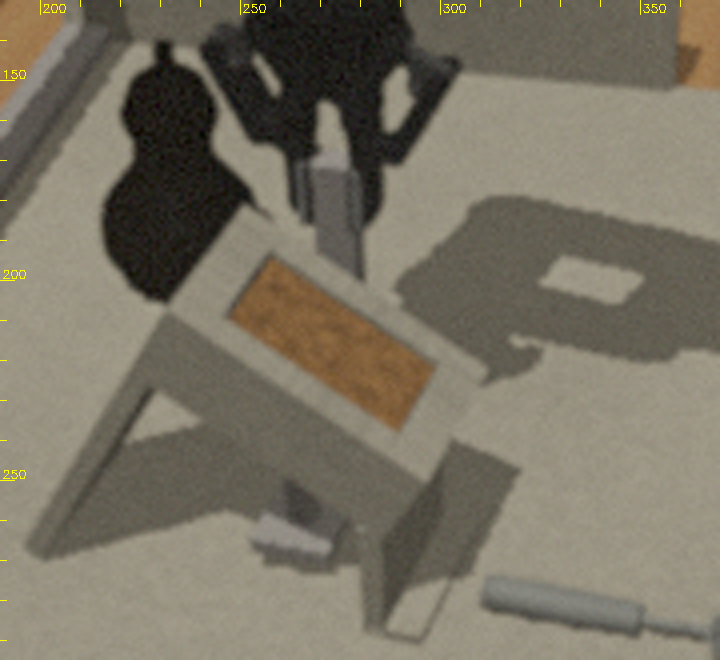

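```bash
python3 - <<'E'
from fit import *
np.set_printoptions(precision=4,suppress=True)
W=np.load("wrist_g.npz")
obs=[((-75,50,0),(173,57)),((75,50,0),(447,5)),((75,-50,0),(438,271)),((-75,-50,0),(178,227)),((-51.5,31.5,0),(200,81.5)),((51.5,31.5,0),(384.5,54.5)),((51.5,-31.5,0),(382,214)),((-51.5,-31.5,0),(201.5,198))]
f=lambda p:np.concatenate([np.array(proj(W,Rz(p[3])@tilt@np.array(l)/1000+p[:3],True))-uv for l,uv in obs])
q=least_squares(f,[.57,-.04,.15,-.11]);print(q.x,q.fun.round(1))
p=q.x; Rm=Rz(p[3])@tilt
a=np.radians(83.53); tip=np.array([.5873+.0735*np.cos(a),-.1125+.0735*np.sin(a),.1938-.1021])
hole=p[:3]+Rm@[0,0,-.045]; print("hole",hole,"tip",tip,"tip-hole",tip-hole,"tip in well",Rm.T@(tip-p[:3]))
E
```

```text
[ 0.5727 -0.0368  0.1531 -0.1168] [ 0.8  0.1 -1.8 -0.4 -0.5 -0.   0.3 -0.7 -0.6 -0.2  1.1 -0.8  0.8  2.1
  0.3 -0.4]
hole [ 0.595  -0.0395  0.1142] tip [ 0.5956 -0.0395  0.0917] tip-hole [ 0.0006 -0.     -0.0225] tip in well [-0.0107  0.0001 -0.0647]
```

>>> move_arm:
  increments:
    - [0,0,-1.2,0,1]
    - [0,0,-2.2,0,1]
    - [0,0,-3.1,0,1]
    - [0,0,-4.0,0,1]
    - [0,0,-4.8,0,1]

```text
t: 6.52
tool_pos: [0.5873, -0.1121, 0.2417]
tool_rot: [-2.343, -2.093, 0.001]
contact_force: [0.1, -1.1, -5.3]
opening: 0.0209
```

```bash
python3 snap.py h wrist,side; python3 - <<'E'
from h import *
w=np.load("side_h.npz"); crop(w["image"],190,130,180,165,4,"csh.png")
E
```

```text
t 6.625 pos [ 0.5882 -0.112   0.2432] yaw 83.55890184453322 tilt [-0.0001  0.0025 -1.    ] F [ 0.3741 -0.076  -3.0547] T [-0.1124 -0.047  -0.0092] open 0.020856654961765277 q [-0.3127 -0.0074  1.6825  0.0004  1.464  -0.2003]
camC [0.3324 0.8391 0.7835]
```

View pics/wrist_h.png

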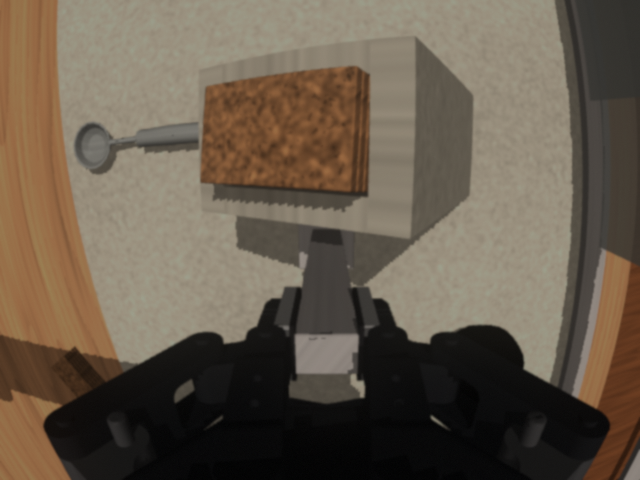

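View pics/csh.png

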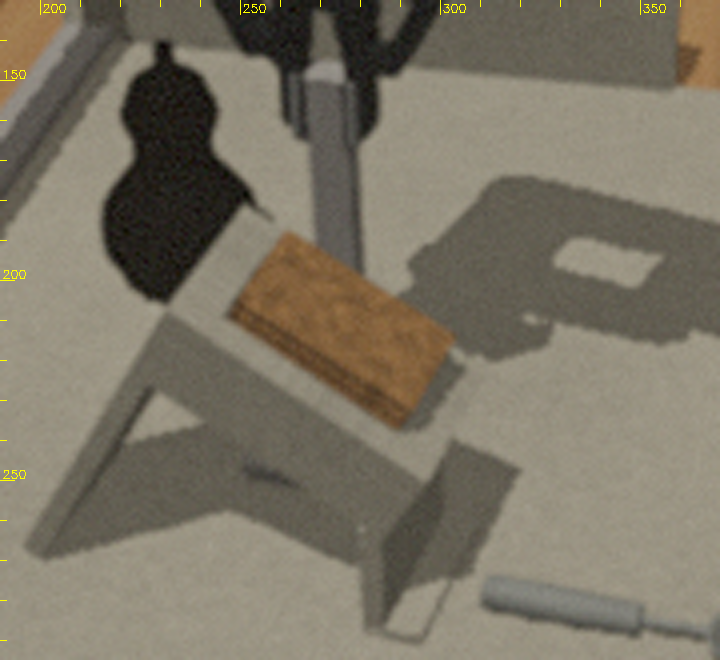

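>>> move_arm:
  increments:
    - [0,0,-0.3,0,1]
    - [0,0,-0.5,0,1]
    - [0,0,-0.5,0,1]

```text
t: 7.0
tool_pos: [0.5875, -0.112, 0.2466]
tool_rot: [2.343, 2.093, 0.0]
contact_force: [0.5, 0.2, -4.0]
opening: 0.021
```

```bash
python3 snap.py i wrist,side; python3 - <<'E'
from h import *
w=np.load("side_i.npz"); crop(w["image"],190,130,180,165,4,"csi.png")
w=np.load("wrist_i.npz"); crop(w["image"],180,10,300,230,2,"cwi.png")
E
```

```text
t 7.1 pos [ 0.5875 -0.1119  0.2464] yaw 83.55759454102252 tilt [ 0.0001  0.0002 -1.    ] F [ 0.7577  0.3048 -4.0072] T [-0.1797 -0.1798 -0.1142] open 0.02114811561411971 q [-0.3127 -0.0095  1.6792  0.0001  1.4717 -0.2003]
camC [0.3324 0.8391 0.7835]
```

View pics/cwi.png

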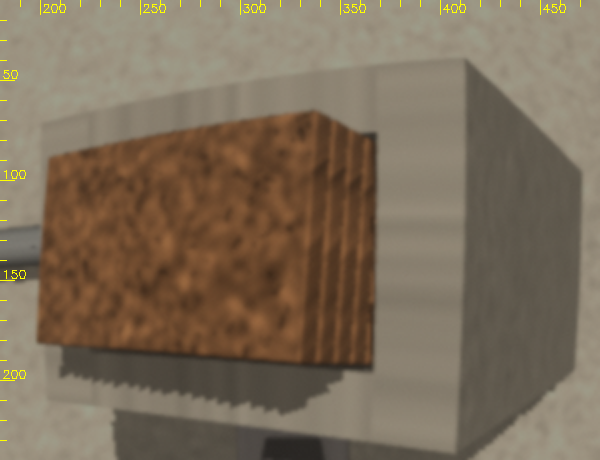

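View pics/csi.png

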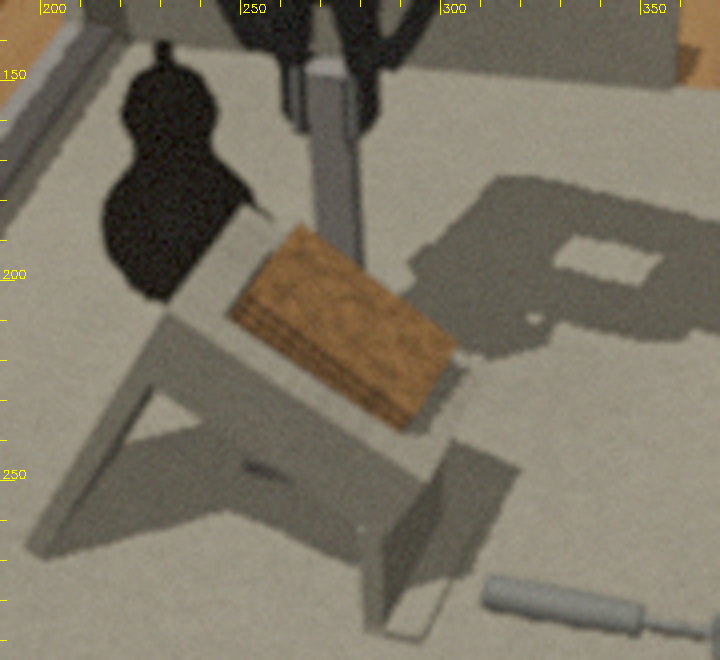

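```bash
cat > stk.py <<'E'
from fit import *
np.set_printoptions(precision=4,suppress=True)
P=np.array([.5727,-.0368,.154,-.1168]); Rw=Rz(P[3])@tilt
def stk(W,obs):
    # params: x,z in well, y, pitch(about well y; + = high end up -> rotate -y)
    def f(p):
        r=[]
        for l,uv in obs:
            X=P[:3]+Rw@(Ry(-p[3])@(np.array(l)/1000)+p[:3]); r.append(np.array(proj(W,X,True))-uv)
        return np.concatenate(r)
    q=least_squares(f,[0,0,0,0.],loss="soft_l1"); p=q.x
    print("mid in well mm",(p[:3]*1000).round(1),"pitch deg",np.degrees(p[3]).round(1),"res",q.fun.round(1))
    for l in ((-50,0,-20),(50,0,-20),(-50,0,20),(50,0,20)): print(l,((Ry(-p[3])@np.array(l))+1000*p[:3]).round(1))
    return p
E
python3 - <<'E'
from stk import *
W=np.load("wrist_i.npz")
stk(W,[((-50,30,20),(204,88.5)),((50,30,20),(338.5,65)),((50,-30,20),(331,191.5)),((-50,-30,20),(199,181.5))])
W=np.load("wrist_h.npz")
stk(W,[((-50,30,20),(206,86)),((50,30,20),(358,66)),((50,-30,20),(352,191)),((-50,-30,20),(201,182))])
W=np.load("wrist_g.npz")
stk(W,[((-50,30,20),(202,82.5)),((50,30,20),(384,57)),((50,-30,20),(382,212)),((-50,-30,20),(202,197))])
E
```

```text
mid in well mm [-3.1  2.9  1.2] pitch deg 3.7 res [-2.8  0.3 -2.6 -0.2  4.1 -0.2  3.9  0.2]
(-50, 0, -20) [-51.8   2.9 -21.9]
(50, 0, -20) [ 48.    2.9 -15.5]
(-50, 0, 20) [-54.3   2.9  18. ]
(50, 0, 20) [45.5  2.9 24.4]
mid in well mm [-0.8  2.9 -3.9] pitch deg -2.5 res [-2.5  0.4 -2.  -0.3  2.8 -0.4  4.2  0.5]
(-50, 0, -20) [-51.6   2.9 -21.7]
(50, 0, -20) [ 48.3   2.9 -26.1]
(-50, 0, 20) [-49.8   2.9  18.2]
(50, 0, 20) [50.1  2.9 13.8]
mid in well mm [  0.6   0.  -19.7] pitch deg -0.5 res [-1.4  0.5  0.4 -0.  -0.2  0.3  0.8 -1.6]
(-50, 0, -20) [-49.6   0.  -39.2]
(50, 0, -20) [ 50.4   0.  -40.2]
(-50, 0, 20) [-49.3   0.    0.8]
(50, 0, 20) [50.7  0.  -0.2]
```

>>> move_arm:
  increments:
    - [0,-0.2,-0.2,0,1]
    - [0,-0.5,-0.4,0,1]
    - [0,-0.5,-0.6,0,1]
    - [0,-0.5,-0.6,0,1]

```text
t: 7.6
tool_pos: [0.5824, -0.1114, 0.2527]
tool_rot: [2.343, 2.093, -0.0]
contact_force: [0.3, 0.5, -4.9]
opening: 0.0208
```

```bash
python3 snap.py j wrist,side; python3 - <<'E'
from h import *
w=np.load("side_j.npz"); crop(w["image"],190,130,180,165,4,"csj.png")
w=np.load("wrist_j.npz"); crop(w["image"],180,10,300,230,2,"cwj.png")
E
```

```text
t 7.7 pos [ 0.5824 -0.1115  0.2524] yaw 83.55751776511667 tilt [-0.     -0.0001 -1.    ] F [ 0.5231 -0.0931 -4.8594] T [-0.1855 -0.138  -0.0267] open 0.020587955489416356 q [-0.3145 -0.025   1.6845 -0.      1.4822 -0.2021]
camC [0.3324 0.8391 0.7835]
```

View pics/cwj.png

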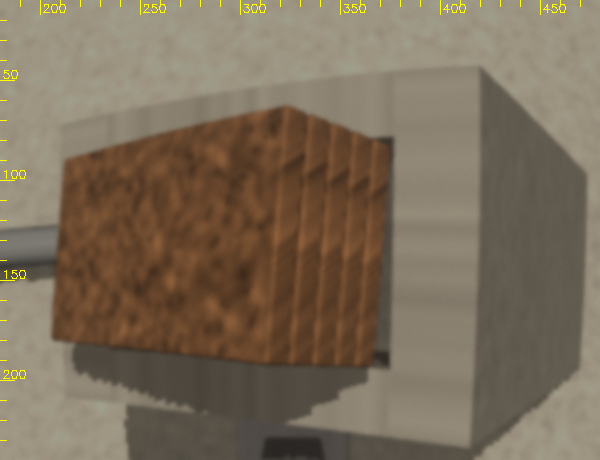

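View pics/csj.png

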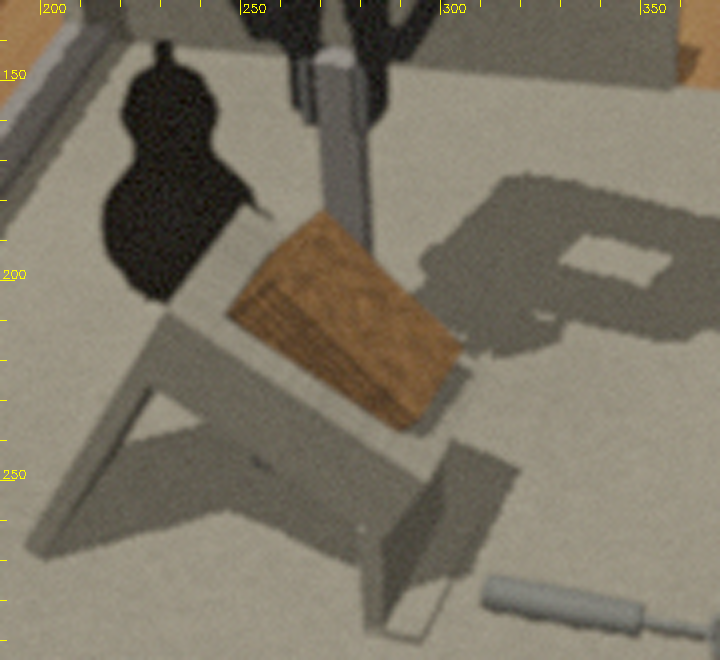

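```bash
python3 - <<'E'
from stk import *
W=np.load("wrist_j.npz")
stk(W,[((-50,30,20),(212.5,90)),((50,30,20),(323,63)),((50,-30,20),(315,191)),((-50,-30,20),(206,180))])
# tip in well
a=np.radians(83.53)
for pos in ([.5875,-.1119,.2464],[.5824,-.1115,.2524]):
    tip=np.array(pos)+[.0735*np.cos(a),.0735*np.sin(a),-.1021]; print("tip well",Rw.T@(tip-P[:3])*1000)
E
```

```text
mid in well mm [-5.9  3.1  7.9] pitch deg 12.0 res [-4.5 -0.1 -3.   0.1  4.5  0.2  3.6 -0.3]
(-50, 0, -20) [-50.6   3.1 -22.1]
(50, 0, -20) [47.2  3.1 -1.3]
(-50, 0, 20) [-58.9   3.1  17.1]
(50, 0, 20) [38.9  3.1 37.9]
tip well [ 15.2123   0.6358 -19.9834]
tip well [ 13.7853   0.4388 -12.2313]
```

>>> move_arm:
  increments:
    - [0,0.2,0.3,0,1]
    - [0,0.4,0.7,0,1]
    - [0,0.5,1.2,0,1]
    - [0,0.5,1.8,0,1]
    - [0,0.5,2.2,0,1]

```text
t: 8.32
tool_pos: [0.5873, -0.1119, 0.2299]
tool_rot: [-2.342, -2.093, 0.0]
contact_force: [-0.1, 0.1, -2.7]
opening: 0.0208
```

```bash
python3 snap.py k wrist,side; python3 - <<'E'
from h import *
w=np.load("side_k.npz"); crop(w["image"],190,130,180,165,4,"csk.png")
w=np.load("wrist_k.npz"); crop(w["image"],180,10,300,230,2,"cwk.png")
E
```

```text
t 8.425 pos [ 0.5871 -0.1119  0.2297] yaw 83.55932658557272 tilt [ 0.0003 -0.0013 -1.    ] F [ 0.3791  1.3339 -3.6143] T [-0.022  -0.0058 -0.0343] open 0.02099001078261317 q [-0.3128  0.0013  1.6966 -0.      1.445  -0.2003]
camC [0.3324 0.8391 0.7835]
```

View pics/cwk.png

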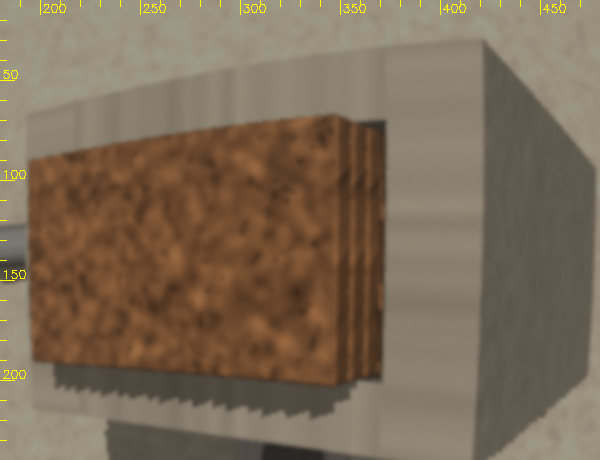

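View pics/csk.png

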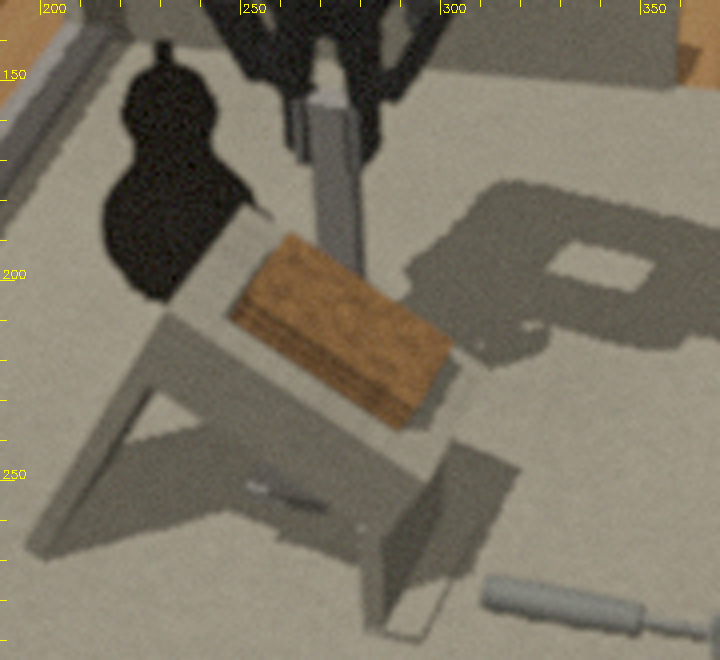

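```bash
python3 - <<'E'
from stk import *
W=np.load("wrist_k.npz")
stk(W,[((-50,30,20),(195,90)),((50,30,20),(348.5,67)),((50,-30,20),(346.5,202)),((-50,-30,20),(197,190))])
E
```

```text
mid in well mm [-3.2 -0.4 -2.7] pitch deg 0.0 res [-0.1  0.3 -0.4 -0.1  0.4 -0.1  0.1  0. ]
(-50, 0, -20) [-53.2  -0.4 -22.8]
(50, 0, -20) [ 46.8  -0.4 -22.7]
(-50, 0, 20) [-53.2  -0.4  17.2]
(50, 0, 20) [46.8 -0.4 17.3]
```

>>> move_arm:
  increments:
    - [0,0,1,0,1]
    - [0,0,2,0,1]
    - [0,0,3,0,1]
    - [0,0,3.7,0,1]
    - [0,0,3.7,0,1]

```text
t: 9.05
tool_pos: [0.5869, -0.1118, 0.1923]
tool_rot: [-2.342, -2.092, 0.001]
contact_force: [-0.2, -1.2, -3.4]
opening: 0.0211
```

```bash
python3 snap.py l wrist,side; python3 - <<'E'
from h import *
w=np.load("side_l.npz"); crop(w["image"],190,130,180,165,4,"csl.png")
E
```

```text
t 9.15 pos [ 0.5876 -0.112   0.1936] yaw 83.55966423407696 tilt [-0.0001  0.0003 -1.    ] F [ 0.0673  0.9138 -2.2164] T [-0.0476  0.0094 -0.018 ] open 0.02096794636799852 q [-0.3128  0.0287  1.7302 -0.      1.3824 -0.2004]
camC [0.3324 0.8391 0.7835]
```

View pics/csl.png

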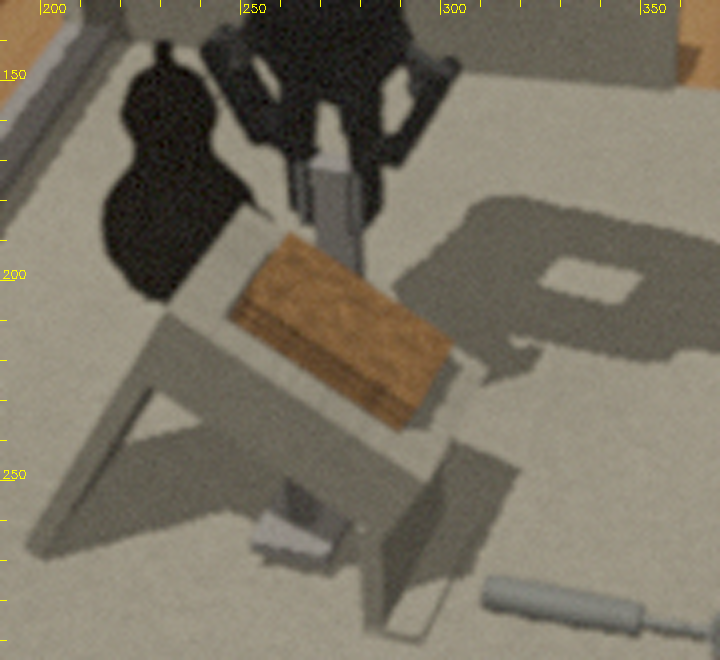

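View pics/wrist_l.png

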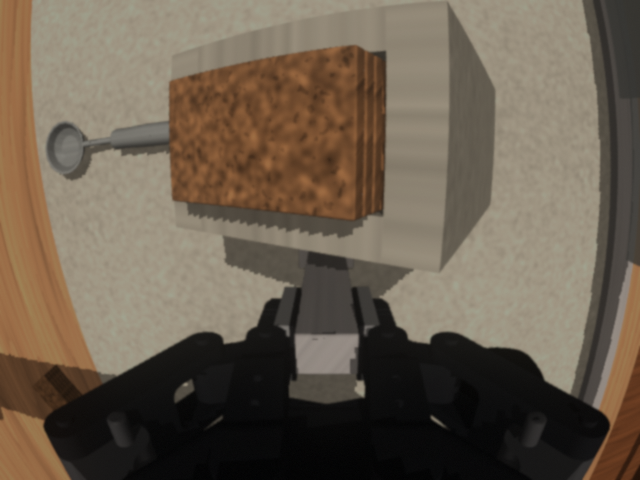

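>>> move_arm:
  increments:
    - [-3,0,0,0,1]
    - [-7,0,0,0,1]
    - [-11,0,0,0,1]
    - [-15,0,0,0,1]
    - [-16,0,0,0,1]

```text
t: 9.78
tool_pos: [0.5695, -0.2734, 0.1944]
tool_rot: [2.344, 2.089, 0.0]
contact_force: [-0.5, 0.5, -2.6]
opening: 0.021
```

>>> move_arm:
  increments:
    - [0,0,0.6,0,1]
    - [0,0,1.2,0,1]
    - [0,0,1.6,0,1]
    - [0,0,1.7,0,1]

```text
t: 10.28
tool_pos: [0.5701, -0.2707, 0.179]
tool_rot: [2.34, 2.094, -0.0]
contact_force: [-3.0, -1.5, 8.7]
opening: 0.0209
```

```bash
python3 snap.py m wrist
```

```text
t 10.325 pos [ 0.5701 -0.2707  0.179 ] yaw 83.64941801787396 tilt [-0.001  0.001 -1.   ] F [-2.0198  0.1124  5.9585] T [0.4846 0.8041 0.2856] open 0.02093786159655058 q [-0.561   0.1165  1.663  -0.0004  1.3608 -0.4501]
camC [ 0.5772 -0.2028  0.3044]
```

View pics/wrist_m.png

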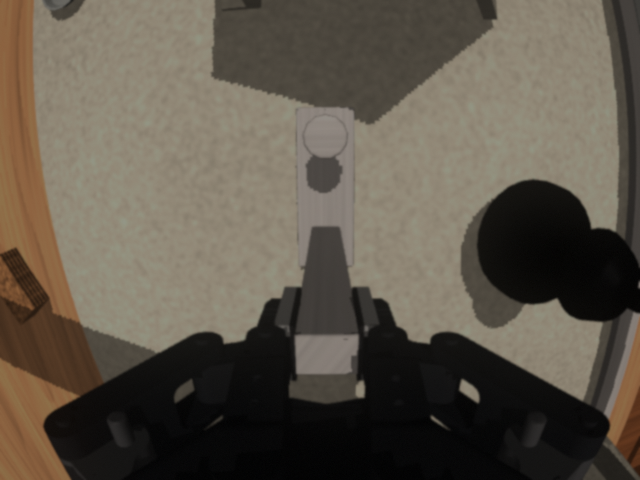

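>>> move_arm:
  increments:
    - [0,0,0,0,2.4]
    - [0,0,0,0,2.8]
    - [0,0,0,0,4]
    - [0,0,0,0,6]
    - [0,0,0,0,8.5]
  newtons: 40

```text
t: 10.95
tool_pos: [0.5695, -0.2709, 0.1763]
tool_rot: [-2.343, -2.093, 0.0]
contact_force: [-0.2, 0.5, 0.5]
opening: 0.0749
```

```bash
python3 snap.py n wrist
```

```text
t 11.0 pos [ 0.5695 -0.271   0.1764] yaw 83.55759315991178 tilt [ 0.0001 -0.0001 -1.    ] F [-0.1847 -0.6288 -0.3694] T [0.0506 0.0169 0.0299] open 0.08104190066859937 q [-0.562   0.1186  1.6653  0.      1.3579 -0.4496]
camC [ 0.5768 -0.2032  0.3018]
```

View pics/wrist_n.png

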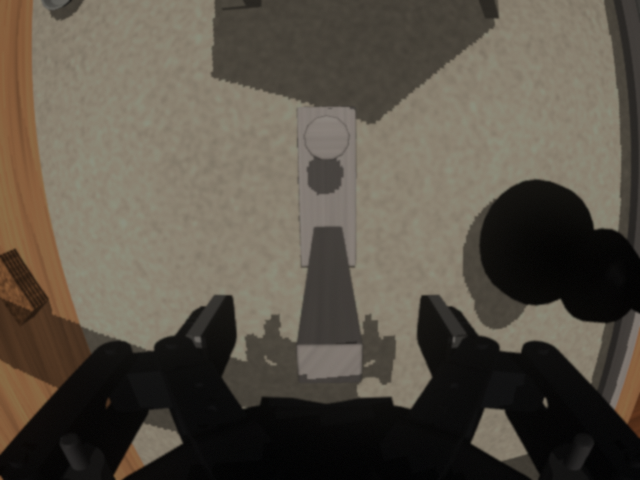

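>>> move_arm:
  increments:
    - [0,0,-6,0,8.5]
    - [0,0,-11,10,8.5]
    - [6,-1,-11,20,8.5]
    - [12,-2,-11,30,8.5]
    - [18,-3.1,-11,40,8.5]

```text
t: 11.62
tool_pos: [0.5586, -0.0871, 0.2867]
tool_rot: [2.921, 1.156, 0.001]
contact_force: [0.5, -0.2, -0.1]
opening: 0.0851
```

```bash
python3 snap.py o wrist,side
```

```text
t 11.725 pos [ 0.5585 -0.0839  0.2868] yaw 43.78951852439944 tilt [ 0.0016 -0.0008 -1.    ] F [-0.5302 -0.3372  0.142 ] T [-0.0623  0.0314  0.0145] open 0.0852363683322929 q [-0.2817 -0.111   1.7093  0.0017  1.5431  0.5247]
camC [0.3324 0.8391 0.7835]
```

View pics/side_o.png

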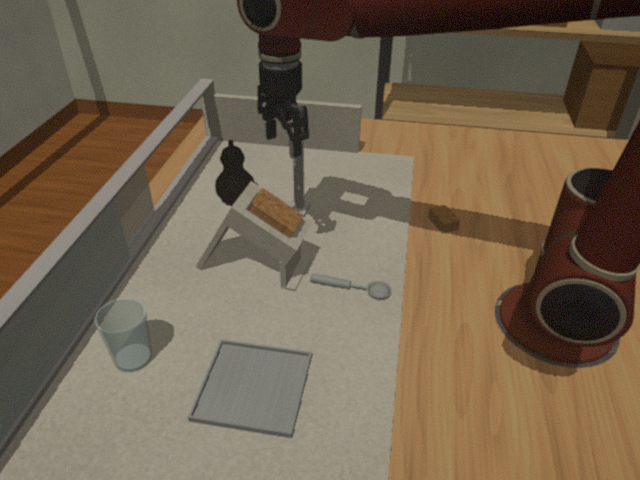

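>>> move_arm:
  increments:
    - [3.8,-3.0,0,10.5,7]
    - [3.8,-3.0,0,21,7]
    - [3.8,-3.0,0,31.5,7]
    - [3.8,-3.0,0,42,7]
    - [3.8,-3.0,0,50.5,7]

```text
t: 12.35
tool_pos: [0.5659, -0.0415, 0.2864]
tool_rot: [3.135, -0.197, 0.0]
contact_force: [-0.5, -0.3, 0.3]
opening: 0.0699
```

```bash
python3 snap.py p wrist,side,top; python3 - <<'E'
from h import *
w=np.load("side_p.npz"); crop(w["image"],190,60,180,180,4,"csp.png")
E
```

```text
t 12.5 pos [ 0.5659 -0.0413  0.2864] yaw -6.8018082084320515 tilt [-0.      0.0002 -1.    ] F [-0.0261 -0.175   0.5091] T [-0.0357 -0.0071 -0.016 ] open 0.06992383264553925 q [-0.204  -0.1043  1.7038 -0.0002  1.5421  1.4855]
camC [0.2507 0.0021 1.3967]
```

View pics/csp.png

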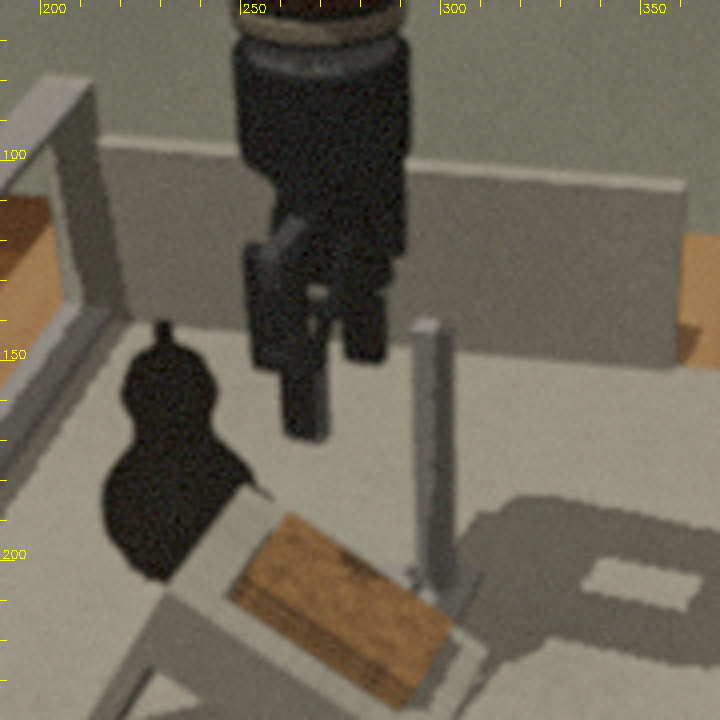

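View pics/wrist_p.png

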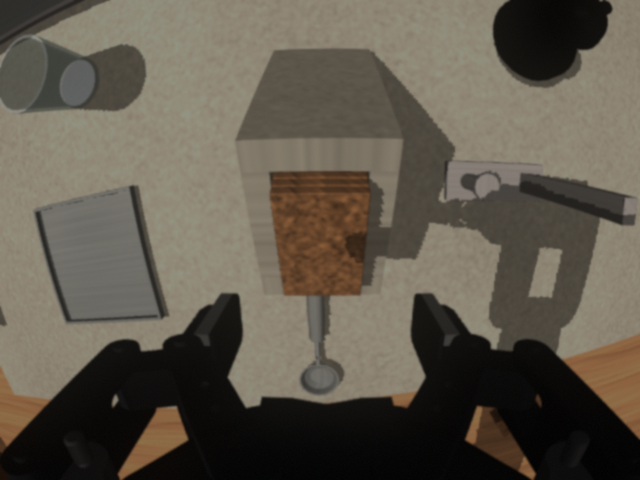

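View pics/top_p.png

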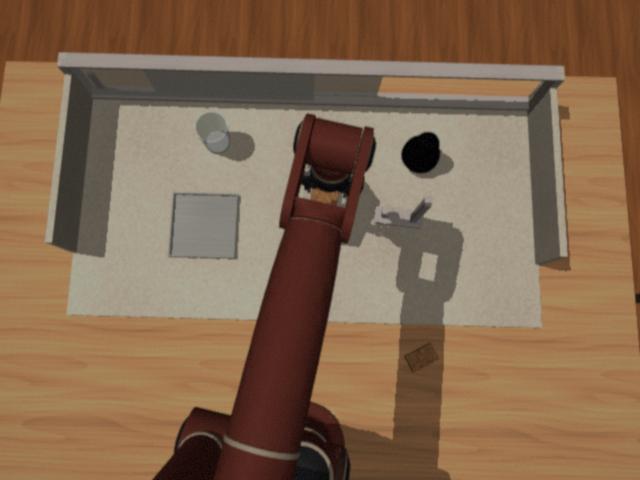

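```bash
python3 - <<'E'
from stk import *
S=np.load("side_p.npz");W=np.load("wrist_p.npz")
for uv in ((261.5,169),(271.5,170)):
  o,v=ray(S,uv)
  for y in (-.01,0,.006): print(uv,y,(o+v*(y-o[1])/v[1]))
stk(W,[((-50,30,20),(282,294.5)),((50,30,20),(272,190)),((50,-30,20),(368.5,190)),((-50,-30,20),(361.5,294))])
E
```

```text
(261.5, 169) -0.01 [ 0.5823 -0.01    0.2733]
(261.5, 169) 0 [ 0.5793 -0.      0.2793]
(261.5, 169) 0.006 [0.5776 0.006  0.2829]
(271.5, 170) -0.01 [ 0.5636 -0.01    0.2733]
(271.5, 170) 0 [0.5609 0.     0.2793]
(271.5, 170) 0.006 [0.5593 0.006  0.2829]
mid in well mm [-7.2 -0.9 -7. ] pitch deg -2.7 res [ 2.9  0.1 -0.5  0.4  0.4 -0.6 -1.4  0. ]
(-50, 0, -20) [-58.   -0.9 -24.6]
(50, 0, -20) [ 41.8  -0.9 -29.3]
(-50, 0, 20) [-56.2  -0.9  15.3]
(50, 0, 20) [43.7 -0.9 10.6]
```

>>> move_arm:
  increments:
    - [-0.1,-0.45,3,0,7.2]
    - [-0.1,-0.45,6,0,7.2]
    - [-0.1,-0.45,9,0,7.2]
    - [-0.1,-0.45,10.5,0,7.2]
    - [-0.1,-0.45,10.5,0,7.2]

```text
t: 13.12
tool_pos: [0.5647, -0.0362, 0.1804]
tool_rot: [-3.136, 0.189, 0.004]
contact_force: [-0.3, 0.6, -0.1]
opening: 0.0722
```

```bash
python3 snap.py q wrist,side; python3 - <<'E'
from h import *
w=np.load("side_q.npz"); crop(w["image"],210,130,120,125,5,"csq.png")
w=np.load("wrist_q.npz"); crop(w["image"],190,180,270,180,3,"cwq.png")
E
```

```text
t 13.225 pos [ 0.5661 -0.0364  0.1828] yaw -6.907014360533188 tilt [ 0.0019  0.0002 -1.    ] F [0.1997 0.6438 0.7927] T [ 0.0252 -0.012  -0.056 ] open 0.0721530172177291 q [-0.1954 -0.0362  1.8136 -0.      1.3622  1.496 ]
camC [0.3324 0.8391 0.7835]
```

View pics/csq.png

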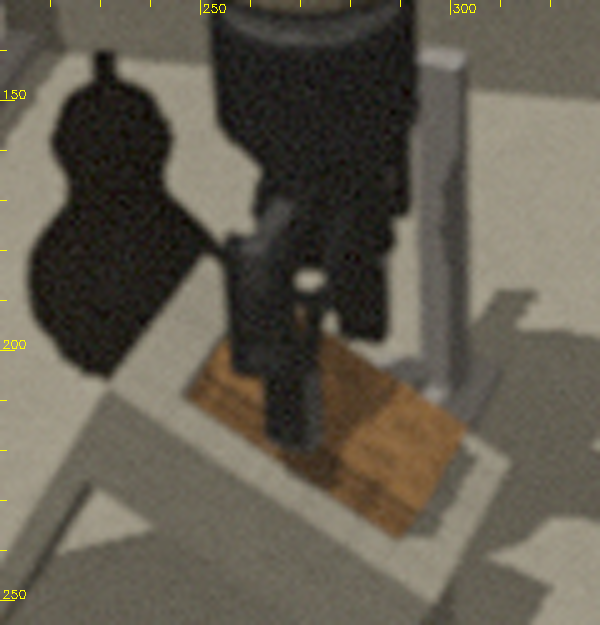

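View pics/cwq.png

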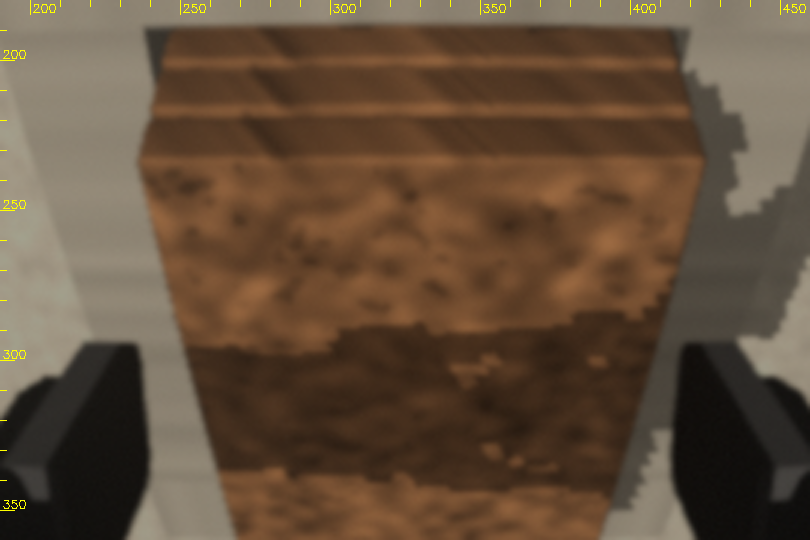

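>>> move_arm:
  increments:
    - [0,0.1,0.6,0,7]
    - [0,0.1,1.2,0,7]
    - [0,0.1,1.2,0,7]

```text
t: 13.6
tool_pos: [0.5648, -0.0371, 0.1689]
tool_rot: [-3.136, 0.19, 0.002]
contact_force: [-0.2, 0.3, 0.1]
opening: 0.0699
```

```bash
python3 snap.py r wrist,side; python3 - <<'E'
from h import *
w=np.load("side_r.npz"); crop(w["image"],230,170,100,90,7,"csr.png")
w=np.load("wrist_r.npz"); crop(w["image"],190,180,270,180,3,"cwr.png")
for uv in ((263,224),(274,225.5)):
  o,v=ray(w0:=np.load("side_r.npz"),uv)
  for y in (-.004,.002): print(uv,y,(o+v*(y-o[1])/v[1]))
E
```

```text
t 13.7 pos [ 0.5652 -0.0371  0.1694] yaw -6.935619453999108 tilt [-0.0001 -0.     -1.    ] F [ 0.2668 -0.4326  0.9947] T [0.0353 0.0003 0.057 ] open 0.07006853317735795 q [-0.1969 -0.0245  1.8255 -0.      1.3407  1.4949]
camC [0.3324 0.8391 0.7835]
(263, 224) -0.004 [ 0.58430833 -0.004       0.15440225]
(263, 224) 0.002 [0.58251586 0.002      0.1588791 ]
(274, 225.5) -0.004 [ 0.5624227  -0.004       0.15376291]
(274, 225.5) 0.002 [0.56078596 0.002      0.1582443 ]
```

View pics/csr.png

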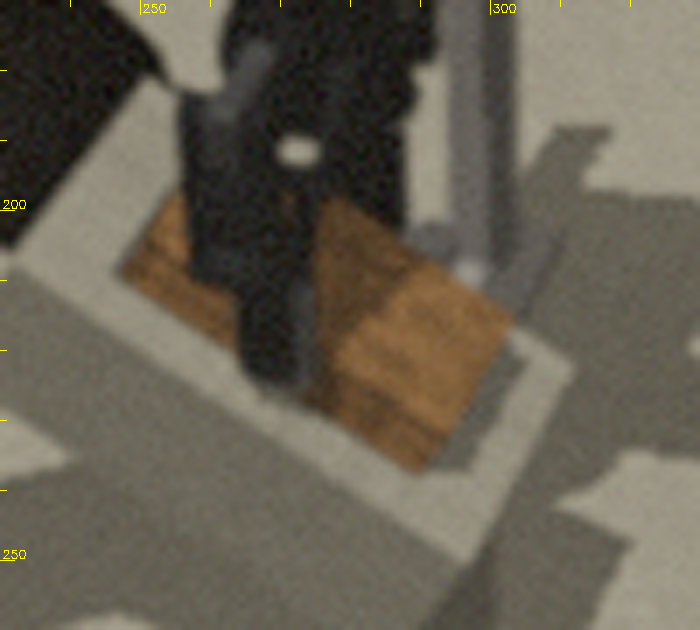

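View pics/cwr.png

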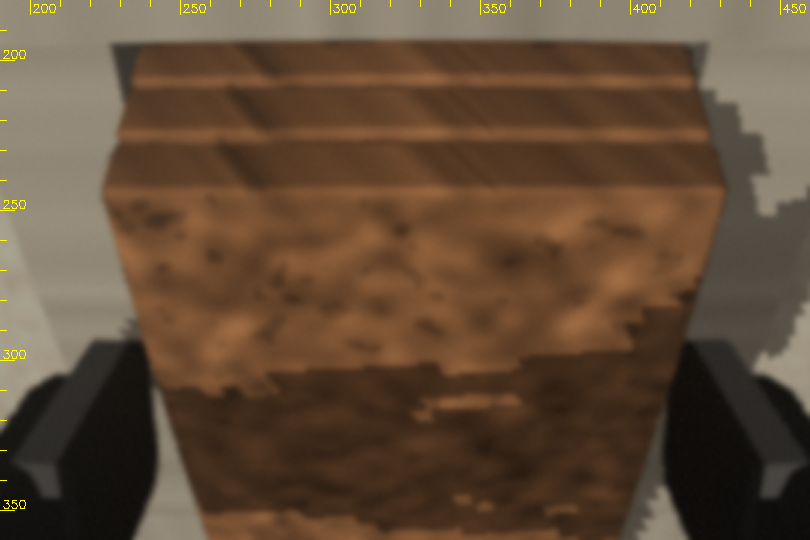

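>>> move_arm:
  increments:
    - [0,0,-0.3,0,6.6]
    - [0,0,-0.3,0,6.0]
    - [0,0,-0.3,0,5.5]
    - [0,0,-0.3,0,5.5]
  newtons: 40

```text
t: 14.2
tool_pos: [0.5656, -0.0373, 0.1736]
tool_rot: [3.135, -0.19, 0.002]
contact_force: [-2.1, -0.5, 5.2]
opening: 0.0592
```

```bash
python3 snap.py s wrist,side; python3 - <<'E'
from h import *
w=np.load("side_s.npz"); crop(w["image"],230,170,100,90,7,"css.png")
E
```

```text
t 14.3 pos [ 0.5656 -0.0373  0.1735] yaw -6.935039899921802 tilt [ 0.0012  0.0004 -1.    ] F [-2.4404 -0.7254  5.5255] T [-0.0814  0.2952  0.0032] open 0.05897863958609799 q [-0.197  -0.0282  1.8219 -0.0003  1.3466  1.4949]
camC [0.3324 0.8391 0.7835]
```

View pics/css.png

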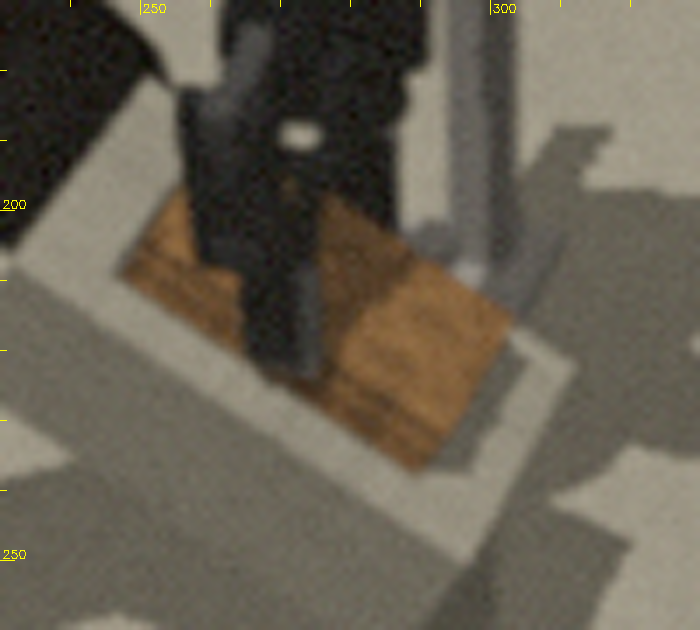

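View pics/wrist_s.png

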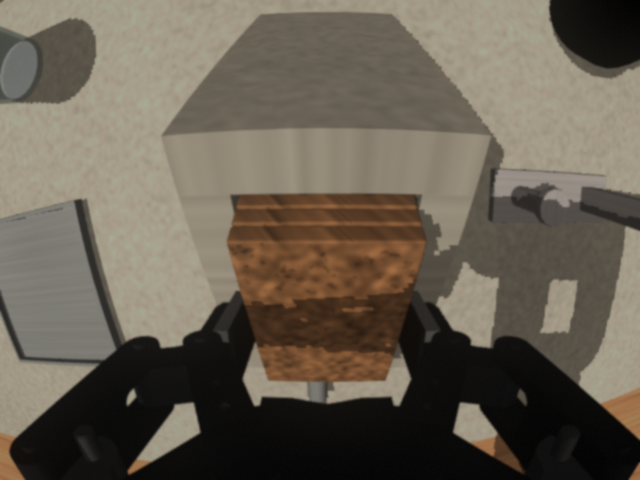

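>>> move_arm:
  increments:
    - [-0.4,0,-0.7,0,5.5]
    - [-0.9,0,-1.55,0,5.5]
    - [-1.4,0,-2.4,0,5.5]
    - [-2.0,0,-3.5,0,5.5]
    - [-2.6,0,-4.5,0,5.5]
  newtons: 60

```text
t: 14.92
tool_pos: [0.5383, -0.0338, 0.2177]
tool_rot: [-3.136, 0.19, 0.003]
contact_force: [0.1, 0.4, -0.9]
opening: 0.0585
```

```bash
python3 snap.py u wrist,side; python3 - <<'E'
from h import *
w=np.load("side_u.npz"); crop(w["image"],210,120,140,130,5,"csu.png")
E
```

```text
t 15.025 pos [ 0.5393 -0.0339  0.219 ] yaw -6.941110235635402 tilt [ 0.0018  0.0002 -1.    ] F [-0.0918 -0.1362 -0.8322] T [-0.0177  0.0272  0.0075] open 0.05833579591979395 q [-0.2006 -0.1318  1.8414 -0.      1.4302  1.4913]
camC [0.3324 0.8391 0.7835]
```

View pics/csu.png

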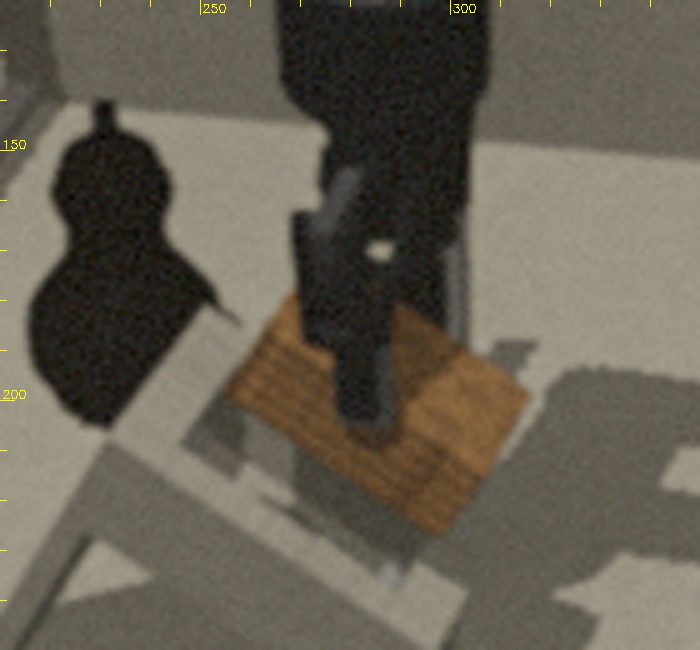

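View pics/wrist_u.png

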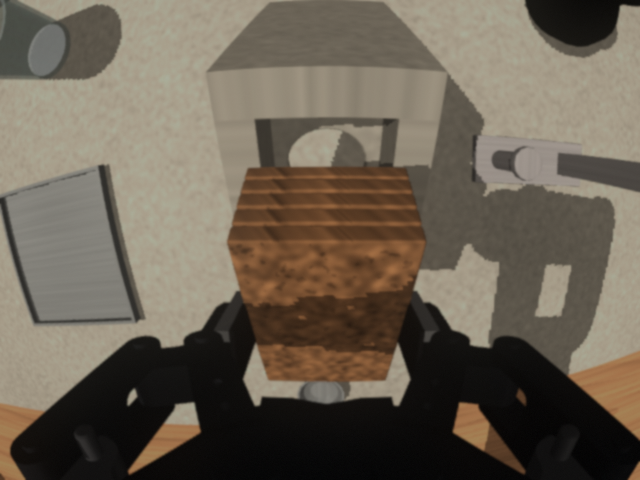

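>>> move_arm:
  increments:
    - [-0.5,-1,-2,0,5.5]
    - [-2,-6,-3,-2,5.5]
    - [-3.5,-12,-3,-4,5.5]
    - [-5,-18,-3,-6,5.5]
    - [-5.8,-23,-3,-6.9,5.5]

```text
t: 15.65
tool_pos: [0.5088, 0.2041, 0.2488]
tool_rot: [-3.141, -0.002, -0.002]
contact_force: [1.5, -0.2, -0.9]
opening: 0.0584
```

```bash
python3 snap.py v wrist,side
```

```text
t 15.75 pos [0.5085 0.206  0.2486] yaw 0.3269263595499688 tilt [ 0.0002 -0.002  -1.    ] F [ 0.0975 -0.1667 -1.1971] T [-0.0449  0.0503  0.0014] open 0.05849507721870833 q [ 0.2483 -0.1307  1.7907  0.0019  1.4808  1.8132]
camC [0.3324 0.8391 0.7835]
```

View pics/wrist_v.png

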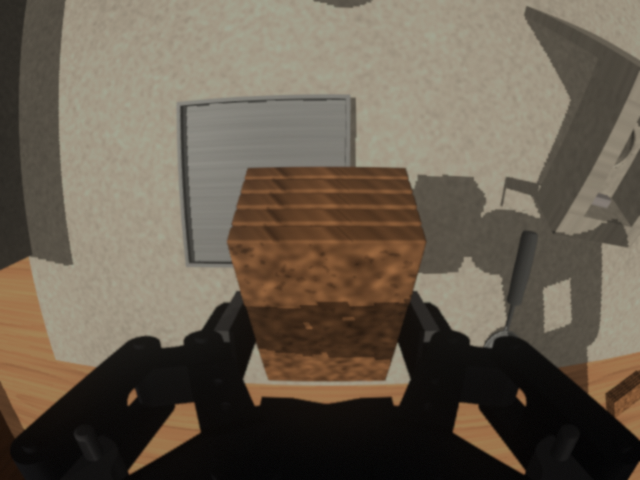

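View pics/side_v.png

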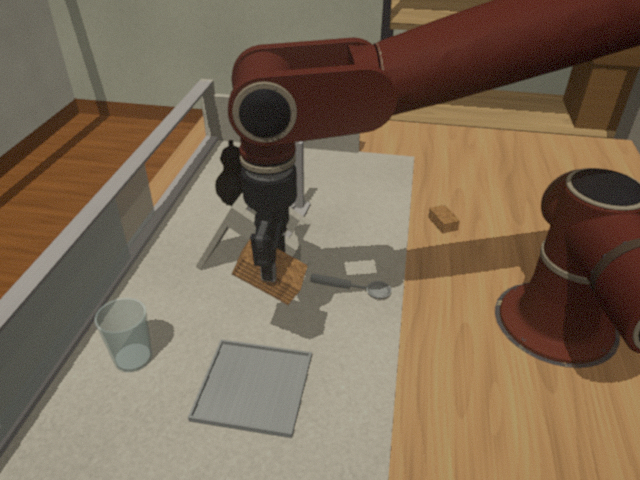

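```bash
python3 - <<'E'
from fit import *
np.set_printoptions(precision=4,suppress=True)
W=np.load("wrist_v.npz")
A,B,D=[atz(W,u,.022,True) for u in ((180,103.5),(352.5,96),(188,265))]
print(A,B,D,"len",np.linalg.norm(B-A),np.linalg.norm(D-A),"centre",(B+D)/2)
from scipy.spatial.transform import Rotation as R
o=sensors.get_obs();M=R.from_rotvec(o["tool_rot"]).as_matrix();pos=o["tool_pos"]
# stack in frame: yaw of tool x, z up
a=np.arctan2(M[1,0],M[0,0]);F=Rz(a)
obs=[((50,30,20),(229,240)),((50,-30,20),(425,240)),((50,30,-20),(247,167.5)),((50,-30,-20),(407,168)),((-50,30,20),(267,380)),((-50,-30,20),(387,380))]
f=lambda p:np.concatenate([np.array(proj(W,pos+F@(Ry(-p[3])@np.array(l)/1000+p[:3]),True))-uv for l,uv in obs])
q=least_squares(f,[.005,0,-.02,.52]);print(q.x,np.degrees(q.x[3]),q.fun.round(1))
p=q.x
print("low edge rel",(Ry(-p[3])@[-.05,0,-.02]+p[:3]))
E
```

```text
[0.6215 0.349  0.022 ] [0.6219 0.181  0.022 ] [0.4557 0.3504 0.022 ] len 0.16796116358783825 0.16574620130792667 centre [0.5388 0.2657 0.022 ]
[ 0.0052 -0.0011 -0.0224  0.5145] 29.48107498282749 [-1.1  0.6  1.1 -0.2  1.3  0.2 -2.  -1.   1.9  0.4 -1.  -0.1]
low edge rel [-0.0285 -0.0011 -0.0644]
```

>>> move_arm:
  increments:
    - [0,-3,2,0,5.5]
    - [0,-6,5,0,5.5]
    - [0,-6,10,0,5.5]
    - [0,-6,14,0,5.5]
    - [0,-6,16,0,5.5]

```text
t: 16.38
tool_pos: [0.5083, 0.2608, 0.0854]
tool_rot: [3.14, -0.001, -0.006]
contact_force: [0.5, 0.3, -2.1]
opening: 0.0584
```

>>> move_arm:
  increments:
    - [0,0,0,0,5.5]
    - [0,0,0.5,0,5.5]
    - [0,0,0.9,0,5.5]
  newtons: 25

```text
t: 16.75
tool_pos: [0.511, 0.2617, 0.0804]
tool_rot: [-3.14, 0.001, -0.005]
contact_force: [0.5, -0.1, -1.7]
opening: 0.058
```

```bash
python3 snap.py w side; python3 - <<'E'
from h import *
w=np.load("side_w.npz"); crop(w["image"],180,250,160,150,5,"csw.png")
E
```

```text
t 16.8 pos [0.5103 0.2615 0.0793] yaw -0.048849963782589406 tilt [ 0.0017 -0.0006 -1.    ] F [-0.7231  0.2152 -2.0246] T [-0.0183  0.0424  0.0269] open 0.057841051518504404 q [ 0.3438  0.0953  1.8659 -0.      1.1786  1.9154]
camC [0.3324 0.8391 0.7835]
```

View pics/csw.png

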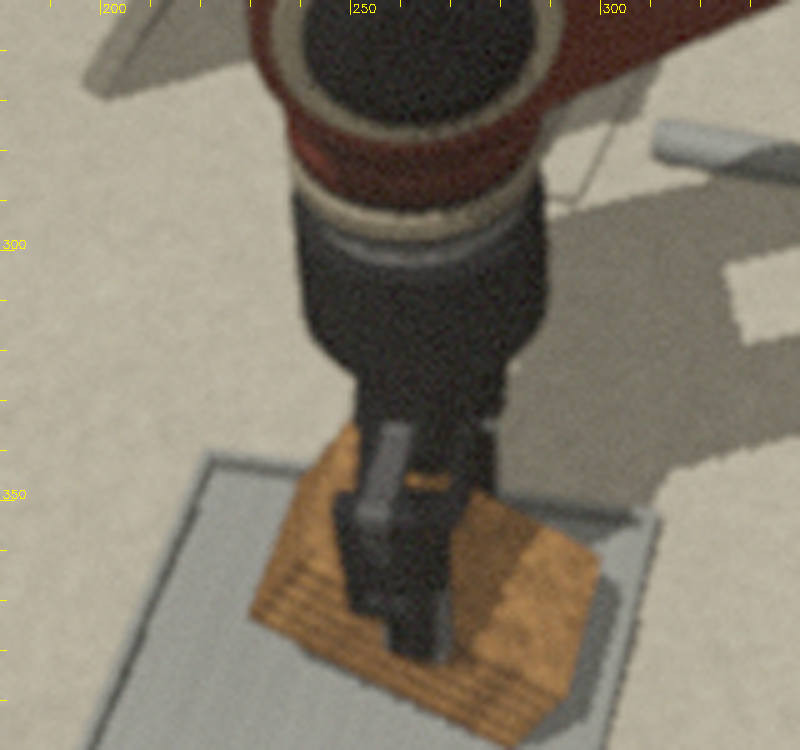

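>>> move_arm:
  increments:
    - [0.1,0,0.2,0,5.5]
    - [0.5,0,0.4,0,5.5]
    - [0.9,0,0.65,0,5.5]
    - [1.3,0,0.95,0,5.5]
    - [1.7,0,1.25,0,5.5]
  newtons: 20

```text
t: 17.42
tool_pos: [0.5282, 0.2618, 0.0684]
tool_rot: [-3.141, 0.001, -0.003]
contact_force: [-3.2, -0.9, 8.5]
opening: 0.0584
```

```bash
python3 snap.py x wrist,side; python3 - <<'E'
from h import *
w=np.load("side_x.npz"); crop(w["image"],180,270,160,150,5,"csx.png")
E
```

```text
t 17.525 pos [0.5284 0.2618 0.0683] yaw -0.05235665770938504 tilt [ 0.0023 -0.001  -1.    ] F [-0.7941 -0.3484  7.0932] T [-0.1223  0.6872  0.0165] open 0.05851917983471445 q [0.3338 0.146  1.8314 0.0001 1.1617 1.9055]
camC [0.3324 0.8391 0.7835]
```

View pics/csx.png

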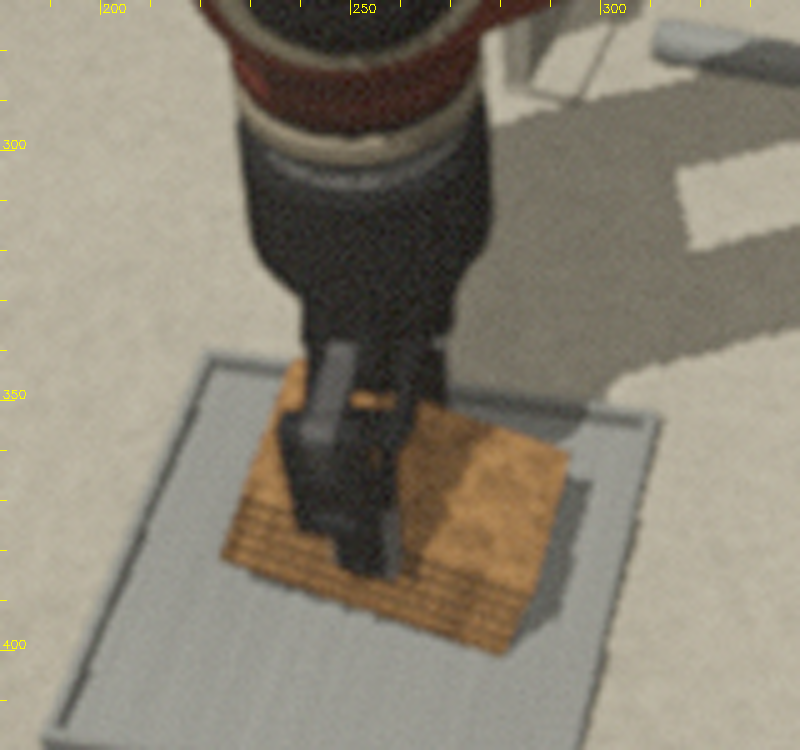

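View pics/wrist_x.png

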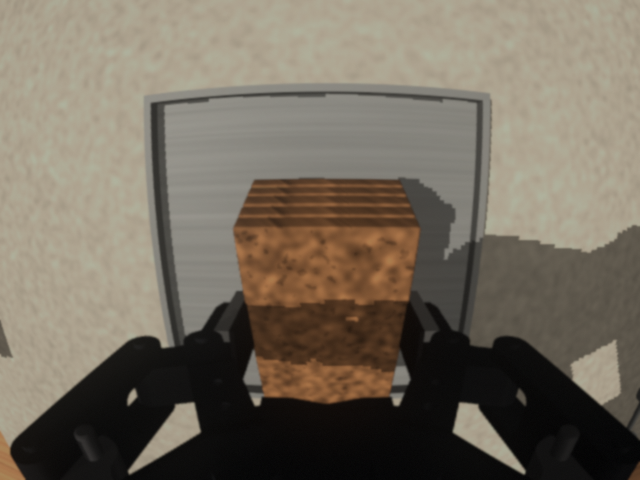

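>>> move_arm:
  increments:
    - [0.3,0,0.3,0,5.5]
    - [0.5,0,0.6,0,5.5]
    - [0.7,0,0.9,0,5.5]
    - [0.8,0,1.2,0,5.5]
    - [0.8,0,1.3,0,5.5]

```text
t: 18.15
tool_pos: [0.5397, 0.262, 0.058]
tool_rot: [-3.14, 0.001, -0.016]
contact_force: [4.4, -2.3, 11.7]
opening: 0.0584
```

```bash
python3 snap.py y wrist,side; python3 - <<'E'
from h import *
w=np.load("side_y.npz"); crop(w["image"],180,270,160,150,5,"csy.png")
E
```

```text
t 18.25 pos [0.5397 0.262  0.058 ] yaw -0.04224444139660332 tilt [ 0.0105 -0.0017 -0.9999] F [ 3.7707 -1.7957 11.5948] T [-0.3467 -0.0877  0.0449] open 0.05863512422626099 q [ 0.3286  0.178   1.815  -0.0019  1.1381  1.901 ]
camC [0.3324 0.8391 0.7835]
```

View pics/csy.png

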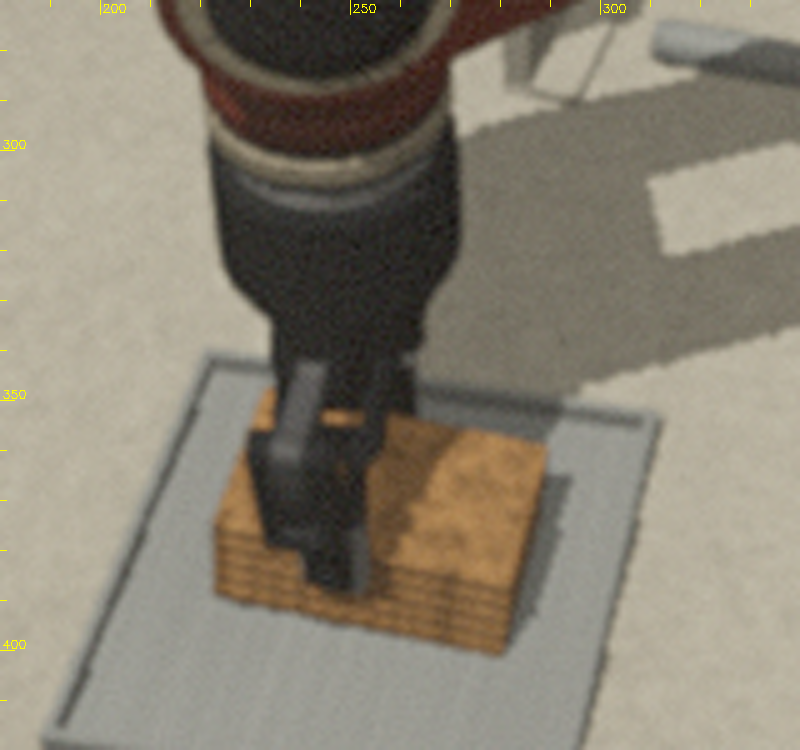

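View pics/wrist_y.png

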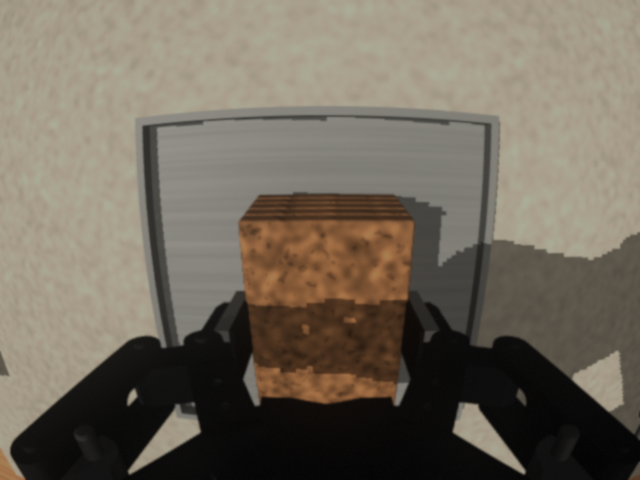

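Flat in the tray. Now I'll open slowly and rise.

>>> move_arm:
  increments:
    - [0,0,-0.1,0,6.2]
    - [0,0,-0.1,0,7]
    - [0,0,-0.1,0,8]
    - [0,0,-0.1,0,8.5]

```text
t: 18.75
tool_pos: [0.5342, 0.2612, 0.0534]
tool_rot: [3.141, -0.001, -0.001]
contact_force: [1.0, 0.7, -0.6]
opening: 0.0849
```

>>> move_arm:
  increments:
    - [0,0,-2,0,8.5]
    - [0,0,-6,0,8.5]
    - [0,0,-11,0,8.5]
    - [0,0,-16,0,8.5]
    - [-4,0,-18,0,8.5]

```text
t: 19.38
tool_pos: [0.4973, 0.2619, 0.2406]
tool_rot: [-3.138, 0.003, -0.014]
contact_force: [0.4, 0.3, 0.3]
opening: 0.0848
```

>>> move_arm:
  increments:
    - [-4,0,0,0,8.5]
    - [-8,0,0,0,8.5]
    - [-8,0,0,0,8.5]

```text
t: 19.75
tool_pos: [0.413, 0.2616, 0.2354]
tool_rot: [-3.141, -0.002, -0.003]
contact_force: [0.1, 0.3, 1.1]
opening: 0.0854
```

```bash
python3 snap.py z wrist,side,top; python3 - <<'E'
from h import *
w=np.load("side_z.npz"); crop(w["image"],180,270,160,170,4,"csz.png")
w=np.load("top_z.npz"); crop(w["image"],160,130,300,140,2,"ctz.png")
E
```

```text
t 19.9 pos [0.4154 0.2615 0.2351] yaw -0.04897233450073488 tilt [ 0.002  -0.0007 -1.    ] F [ 0.6417 -0.2784 -0.1333] T [ 0.0181 -0.0279 -0.0251] open 0.08510966823630638 q [ 0.4102 -0.2703  1.933  -0.0002  1.4768  1.9819]
camC [0.2507 0.0021 1.3967]
```

View pics/side_z.png

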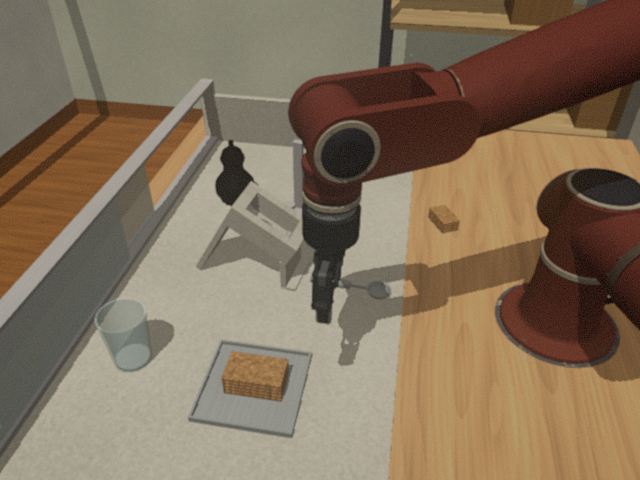

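View pics/csz.png

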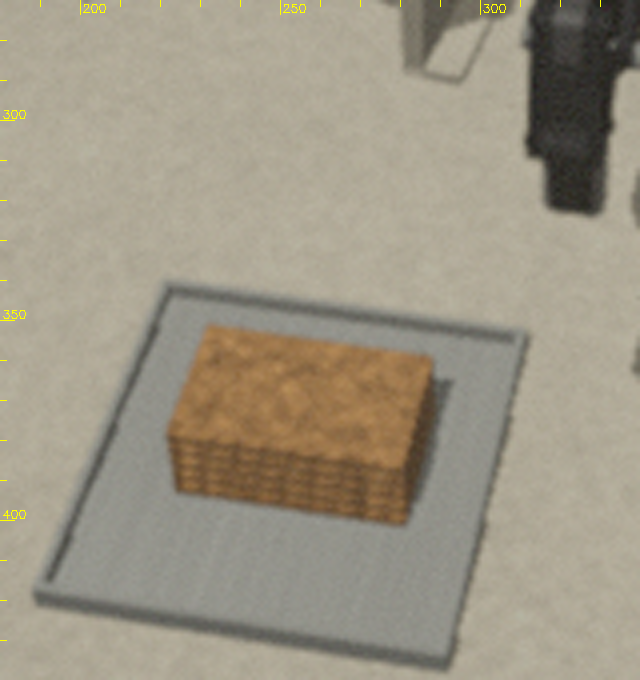

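View pics/ctz.png

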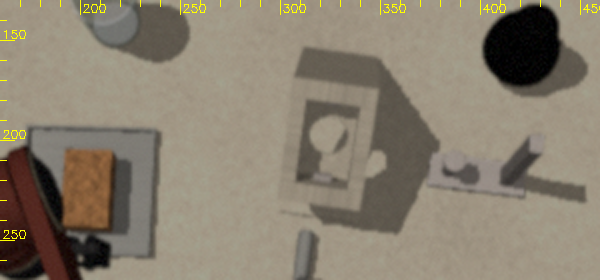

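View pics/wrist_z.png

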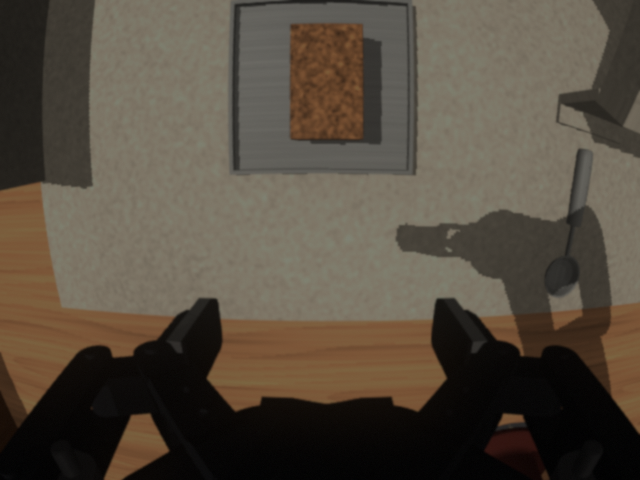

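```bash
python3 - <<'E'
from h import *
W=np.load("wrist_z.npz")
c=[atz(W,u,.054,True) for u in ((290.5,24),(363,24),(363,138),(290.5,138))]
print("stack centre",np.mean(c,0),"sizes",np.linalg.norm(c[0]-c[1]),np.linalg.norm(c[1]-c[2]))
print(order.finish_job())
E
```

```text
stack centre [0.53457236 0.2626853  0.054     ] sizes 0.05977426563120137 0.09816676950131409
the job is handed in; nothing more can be done
None
```

I lifted the stack onto the catches with the hook, stood the hook back on the cubby floor, and laid the stack flat in the tray. I handed the job in at about 20 s of the 58 s allowed; no verdict was reported.

**How it went**
- **Lift:** I gripped the hook by its shank, slid it under the dock from the right and pushed the tip straight up through the hole. While raised, the high end tipped up to about 12° above the low end. After I lowered the hook, the stack stayed up and level.
- **Hook:** I stood it upright about 270 mm to the robot's right, clear of dock and tray, and let go.
- **Stack:** I gripped it across the 60 mm, drew it out along the well's axis and set its low edge on the tray floor. I pivoted it flat there under a light 20 N grip before opening the fingers.

**Last checks**
- **Stack in tray:** its centre measured (0.535, 0.263) against the tray's (0.538, 0.266), so about 5 mm off. Its top measured 60 x 98 mm, which fits lying flat.
- **Hook, gourd, jar and spoon:** in the final pictures the hook stands clear. The gourd, jar and spoon looked unmoved, judged by eye only.

**Disagreements**
- **Heights:** the fixed-camera heights came out 2–9 mm low. I went by the given heights, which the wrist camera matched to about 2 mm on the dock.
- **Stack height in the well:** my fit put the resting stack at -2.7 mm, which is inside the allowed band.
- **Poor fits:** wrist fits with the stack fully raised or seen from above were off by a few millimetres.
- **Catches:** I could not read their positions directly; I inferred that they had snapped in because the stack stayed up.

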